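# Lay an upright angle bracket down over a stop bar

## Robot

A 6-joint arm with a two-finger parallel gripper is mounted at the origin on a cart in front of the work surface, level with it; the furniture and walls round the work are solid. World frame = base frame: x ahead of the robot, y to its left, z up, the work surface at z = 0. Lengths are in mm, angles in rad, forces in N, time in s.
With the tool pointing down it reaches from about 400 to 925 mm from the base axis. Payload 12.5 kg.
Tool frame: the origin (TCP) lies at the very end of the fingers, on their centre line; the grasp point (between the pads) lies 19 mm behind it; x points along the fingers, y is the direction in which the jaws open and shut, and the axes are right-handed (so a half turn about x gives the same grasp; the last joint's range is limited). The gripper opens to 95 mm and grips with 3 to 60 N. Pads are 20 mm wide; open, the fingers measure 119 mm over their backs; the gripper's body (75 mm by 180 mm) begins 59 mm behind the grasp point.
Start: joints at [-1.386, 0.491, 1.559, -0, 1.092, -0.106], TCP at [179.222, -598.771, 214.661] pointing down, gripper open.
Joint ranges: [-3.1, 3.1], [-0.84, 2.19], [0.05, 2.79], [-1.13, 4.28], [0.06, 2.93], [-2.69, 2.69]. Speed limits (rad/s): [2.22, 2.22, 2.79, 3.14, 3.14, 3.14].

## Interface

Orientations are given as [roll, pitch, yaw] about the fixed x, y, z axes, in that order (R = Rz(yaw) Ry(pitch) Rx(roll)).
In Python, from cell import env, optics, job gives the robot as it stands.
- The arm moves only by the shell command python3 -m handwheel 'ROWS' [OPENING]. ROWS is JSON, a list of rows, each an object with "travel": the shift along the world's x, y, z in mm, a list of three; "roll": the turn about the world's z in degrees. In form: [{"travel": [dx, dy, dz], "roll": roll}, ...]. A call has 1 to 8 rows; each row is the pose to reach, as a shift and turn from the pose commanded when the call began; what a row does not reach only later rows make up. A row lasts 1/10 s, in which the tool goes at most 50 mm and 8.59 degrees, less where a joint would pass 70% of its speed; a pose out of reach is approached as far as the arm can. A call with a gripper value outside its range is refused whole. OPENING is the closure, from -1 (fully open) to 1 (shut), set as the call begins (- or left out, the last holds). The fingers move at their own pace and stop on an object; the grip force is fixed at half the most. Time passes only in rows, so rows that repeat a pose let the fingers close. It gives the time, the measured TCP pose, the force and the opening at its end, in the units of the state.
- env.state(): the state, without advancing time (a new reading comes with each control period).
- optics.read_camera(name): name is "scene" or "top"; returns the picture (420x560x3 uint8, red, green, blue); there is no depth.
- optics.camera_params(name): a dict with "fx", "fy", "cx", "cy" (pixels), "k1" (the pictures are not rectified: a ray, as slopes to the right and down, at radius r is drawn at 1 + k1 r^2 times it, then the intrinsics apply), "world_from_camera" (4x4, takes a point from camera to world coordinates). Camera axes: x right, y up, looking along -z (the intrinsics and any distortion apply to the point x, -y, -z); pixel columns grow to the right and rows downward; lengths in mm; the calibration is good to about 2 mm. A picture is of the moment at which its call begins. camera_params takes no time and is no camera call.
- job.job_done(): hands the job in, once; it reports no verdict.
The state is a dict: "t": time; "joints": joint angles; "qvel": joint speeds; "tau": joint torques, N m; "eef_pos": TCP position; "tcp_rot": TCP orientation; "ft_force": force on the tool from outside, world axes, zero at the start; "moment": the same for the moment, N m; "opening": opening from 0.0 (shut) to 1.0 (fully open).
Only numpy, scipy, OpenCV 4.12 (cv2) and the standard library are available. Lean on these libraries where they do the work, as an engineer would, in place of code of your own. Each camera call takes 0.05 s, during which the arm holds its last target.

## Task

The blue angle bracket stands upright in the stand and must lie face down so that its back can be worked on. Without gripping or lifting it, tip it with the fingers over the steel stop bar in front of its foot and ease it down gently, never letting it drop, until it lies flat across the stop bar and the cork-topped rest with its foot still behind the stop bar. Leave the bottle, spool and weight beside it where they stand, and finish clear of everything.

Things in the scene. Friction and masses are not known exactly. Their poses are not given: they have to be found in the camera images.
- stand: Stand fixed to the desk, 84 mm wide. Origin: on the desk top (z = 0) under the rear face of the stop bar, mid-width. Its -x axis is the direction in which the bracket must tip (roughly to the robot's right), z up. Wooden foot block: x = 0 to 74 mm, top 52 mm above the desk; low steel heel bar behind the foot: x = 66 to 74 mm, top at 60 mm. A 6 mm base plate runs from x = -100 to 74 mm.
- stop_top (a point): Middle of the upper rear edge of the steel stop bar, 62 mm above the desk. The bar runs across the stand and is 12 mm thick (stand x = -12 to 0 mm). Tipped over, the bracket pivots on this edge, and its foot slides back some 10 to 45 mm from the bar.
- rest_top (a point): Centre of the cork pad on the rest, 62 mm above the desk, 75 mm from the rear face of the stop bar. The rest is 26 mm long in x (stand x = -88 to -62 mm) and 76 mm wide. The last 5 to 40 mm of the lying bracket overhang the front of the rest, 62 mm above the desk.
- bracket: Loose blue angle bracket, about 0.22 kg, 50 mm wide. Origin: middle of its lower front edge, next to the stop bar. Upright: along z, 140 mm high, 8 mm thick (x = 0 to 8), two round holes; foot flange: along +x, 52 mm long, 8 mm thick; low diagonal rib behind. Starts standing on the foot block, front face 1 to 6 mm behind the stop bar. Leaning over about 0.2 rad it falls unless carried in front.
- bracket_top (a point): The middle of the bracket's upper front edge (140 mm from its origin along its z axis, on the front face).
- bottle_amber_b: Bystander: small amber dropper bottle, 33 mm across, 100 mm high. Origin: centre of its underside.
- thread_spool: Bystander: red thread spool with white ends, 32 mm across, 42 mm high. Origin: centre of its underside.
- weight_1: Bystander: brass-coloured knobbed pressing weight, 45 mm across, 40 mm high. Origin: centre of its underside.
There are look-alikes about, which are no part of the job. Several things have the shape of the bracket; the one meant has the colours described above.

How it is judged:
By the outcome, as a careful person would: the job done as asked, in the order asked, and still so for the second after the job is handed in, with the robot touching nothing.
It also fails if it takes over 48 s, if anything falls off the work surface, if the arm or the gripper's body presses on something with over 40 N, if the wrist force passes 120 N, or if a joint passes its speed limit or range.

## Working session

There is one attempt and no reset: what is moved stays moved. The work goes in short steps, Python scripts to look and compute and a shell command to move; the robot and the scene stay as the last step left them, time stands still between calls to the robot, and variables do not carry over. Pictures are saved under pics/ and viewed, and the job is handed in when it is done.

```bash
ls; mkdir -p pics; python3 - <<'E'
from cell import env, optics, job
import cv2
print(env.state())
for n in ("scene","top"):
    im=optics.read_camera(n); cv2.imwrite(f"pics/{n}0.png",im[:,:,::-1])
    print(n,optics.camera_params(n))
E
```

```text
pics
{'t': 0.0, 'joints': array([-1.38561696e+00,  4.91554453e-01,  1.55944080e+00, -2.48845232e-05,
        1.09168748e+00, -1.05585702e-01]), 'qvel': array([-0.00010873,  0.00077144, -0.00122804, -0.00187138, -0.0003328 ,
       -0.00059436]), 'tau': array([ 3.79756355e-03, -6.12637353e+01, -2.58179176e+01,  6.94838399e-02,
        4.82169958e-02, -9.80644472e-05]), 'eef_pos': array([ 179.1589368 , -598.52383275,  214.06789531]), 'tcp_rot': array([-1.65613852,  1.56970602,  1.77623068]), 'ft_force': array([-0.17048029, -0.39284976,  0.28005243]), 'moment': array([ 0.01954152, -0.01319472, -0.01825054]), 'opening': 0.9979055966306429}
scene {'fx': 450.7550379745551, 'fy': 450.7550379745551, 'cx': 284.2779906128872, 'cy': 203.50659013265275, 'k1': -0.1439992267808509, 'world_from_camera': array([[-7.10480994e-01,  2.63935615e-01, -6.52345574e-01,
         1.01095282e+01],
       [-7.03433674e-01, -2.92639799e-01,  6.47721402e-01,
         5.85673457e+02],
       [-1.99455313e-02,  9.19075589e-01,  3.93576215e-01,
         4.88111650e+02],
       [ 0.00000000e+00,  0.00000000e+00,  0.00000000e+00,
         1.00000000e+00]])}
top {'fx': 480.9494505319957, 'fy': 480.9494505319957, 'cx': 284.07086245631285, 'cy': 210.71698821333467, 'k1': -0.07607465091362113, 'world_from_camera': array([[ 1.78090843e-02,  9.81119363e-01, -1.92581494e-01,
         3.74337380e+02],
       [-9.99803563e-01,  1.91507312e-02,  5.10727818e-03,
         2.22335427e+01],
       [ 8.69892595e-03,  1.92452708e-01,  9.81267692e-01,
         1.15614631e+03],
       [ 0.00000000e+00,  0.00000000e+00,  0.00000000e+00,
         1.00000000e+00]])}
```

View pics/scene0.png

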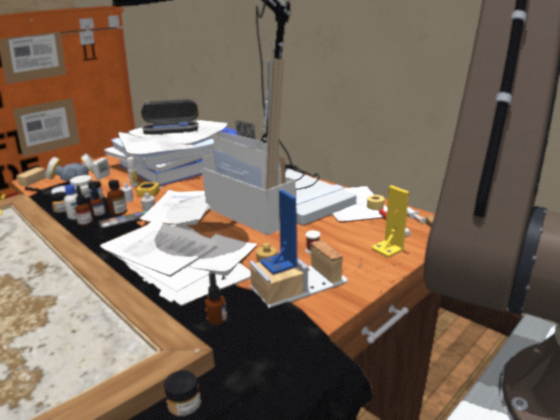

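View pics/top0.png

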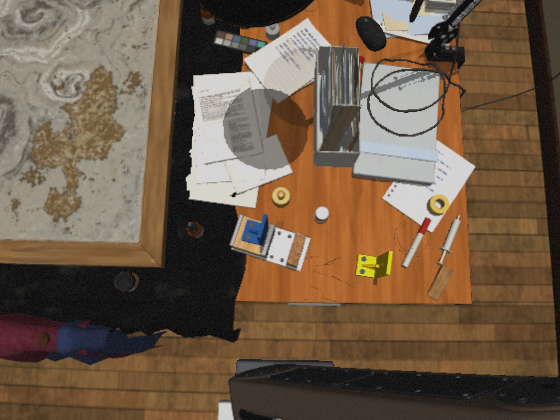

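```bash
python3 - <<'E'
import cv2
a=cv2.imread("pics/scene0.png")[180:310,200:360]; cv2.imwrite("pics/s_crop0.png",cv2.resize(a,None,fx=4.9,fy=4.6,interpolation=cv2.INTER_CUBIC))
a=cv2.imread("pics/top0.png")[180:280,180:330]; cv2.imwrite("pics/t_crop0.png",cv2.resize(a,None,fx=5,fy=5,interpolation=cv2.INTER_CUBIC))
E
```

```text
(no output)
```

View pics/s_crop0.png

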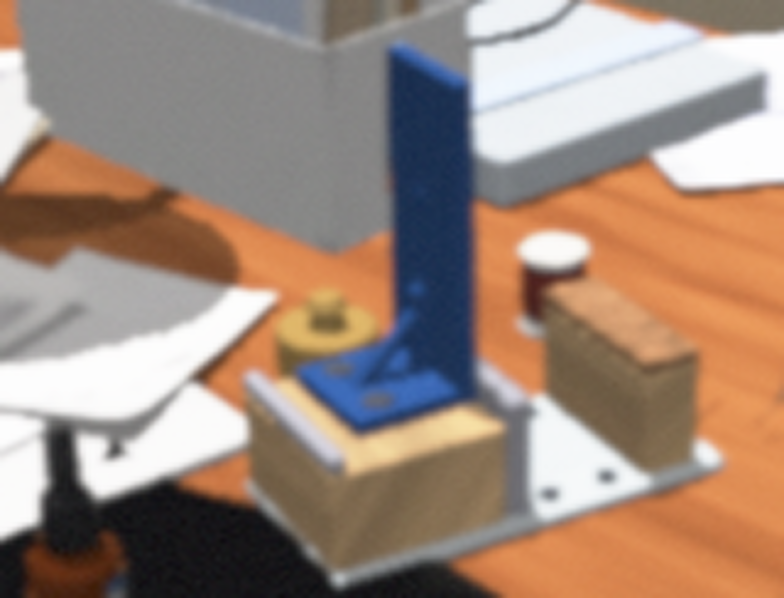

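View pics/t_crop0.png

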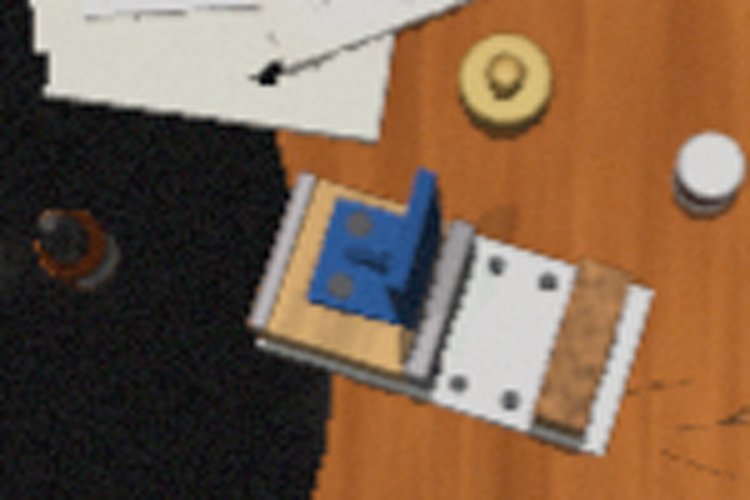

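```bash
cat > h.py <<'E'
import numpy as np, cv2, json
from cell import env, optics, job
from scipy.optimize import least_squares
def proj(P,c):
    p=optics.camera_params(c); W=np.array(p["world_from_camera"]); P=np.atleast_2d(P)
    q=(P-W[:3,3])@W[:3,:3]; s=np.c_[q[:,0]/-q[:,2],-q[:,1]/-q[:,2]]
    r2=(s**2).sum(1,keepdims=True); s=s*(1+p["k1"]*r2)
    return s*[p["fx"],p["fy"]]+[p["cx"],p["cy"]]
def ray(uv,c):
    p=optics.camera_params(c); W=np.array(p["world_from_camera"])
    K=np.array([[p["fx"],0,p["cx"]],[0,p["fy"],p["cy"]],[0,0,1]])
    s=cv2.undistortPoints(np.array([[uv]],float),K,np.array([p["k1"],0,0,0.]))[0,0]
    return W[:3,3],W[:3,:3]@np.array([s[0],-s[1],-1])
def onz(uv,c,z):
    o,d=ray(uv,c); return o+d*(z-o[2])/d[2]
def T(tx,ty,yaw):
    c,s=np.cos(yaw),np.sin(yaw); return lambda P: np.atleast_2d(P)@np.array([[c,s,0],[-s,c,0],[0,0,1]])+[tx,ty,0]
E
cat > fit.py <<'E'
from h import *
t=[((655,288),(-100,-42,6)),((605,455),(-100,42,6)),((303,173),(74,-42,60)),((248,323),(74,42,60)),((475,228),(-12,-42,62)),((430,380),(-12,42,62)),((583,262),(-62,-38,62)),((630,272),(-88,-38,62)),((585,432),(-88,38,62)),((537,415),(-62,38,62))]
s=[((338,585),(74,42,0)),((722,460),(-100,42,6)),((545,290),(-62,-38,62)),((597,278),(-88,-38,62)),((697,354),(-88,38,62)),((645,368),(-62,38,62)),((247,375),(74,-42,60)),((333,468),(74,42,60)),((515,406),(0,42,62))]
tp=np.array([a for a,_ in t])/5+180; tm=np.array([b for _,b in t],float)
sp=np.array([a for a,_ in s])/[4.9,4.6]+[200,180]; sm=np.array([b for _,b in s],float)
def f(p,w=(1,1)):
    M=T(*p); return np.r_[((proj(M(tm),"top")-tp)*w[0]).ravel(),((proj(M(sm),"scene")-sp)*w[1]).ravel()]
g=onz(tp[4],"top",62)
for w in ((1,1),(1,0),(0,1)):
    r=least_squares(f,[g[0],g[1],1.4],args=(w,),loss="soft_l1"); print(w,r.x)
    if w==(1,1): X=r.x
print(f(X).reshape(-1,2).round(1).tolist())
np.save("stand.npy",X)
M=T(*X)
print("stop,rest",M([[0,0,62],[-75,0,62]]))
print("bottle",onz((193,229),"top",90),"spool",onz((180+711/5,180+165/5),"top",42),"weight",onz((180+505/5,180+80/5),"top",25))
# bracket: top corners in scene & top
for n,pts in dict(top={"UFy-":(437,172)},).items(): pass
E
python3 fit.py
```

```text
(1, 1) [521.21380107  58.30176744   1.28599566]
(1, 0) [521.63054348  57.77850401 -17.55522871]
(0, 1) [518.56725937  60.79894652   1.27639119]
[[-0.2, 0.7], [-0.4, 0.7], [-0.1, -1.7], [-0.6, 2.7], [0.8, -1.9], [-1.3, 2.5], [-0.6, -0.6], [0.9, 0.7], [0.2, 0.4], [-1.2, 0.4], [0.3, 1.7], [1.0, -1.1], [-0.9, -1.1], [-0.6, -1.7], [1.0, -2.3], [0.3, -1.7], [-2.7, -1.9], [0.1, -1.1], [-0.4, -0.0]]
stop,rest [[521.21380107  58.30176744  62.        ]
 [500.14133982 -13.67705845  62.        ]]
bottle [537.76665756 220.3601724   90.        ] spool [589.26165889 -73.68673093  42.        ] weight [632.34684553  24.39393645  25.        ]
```

```bash
cat > ov.py <<'E'
import sys
from h import *
X=np.load("stand.npy"); M=T(*X)
def box(x0,x1,y0,y1,z0,z1):
    c=[(x,y,z) for x in(x0,x1) for y in (y0,y1) for z in (z0,z1)]
    return [(c[i],c[j]) for i in range(8) for j in range(i+1,8) if sum(a!=b for a,b in zip(c[i],c[j]))==1]
seg=box(-100,74,-42,42,0,6)+box(-12,0,-42,42,6,62)+box(-88,-62,-38,38,6,62)+box(66,74,-42,42,52,60)
br=box(3,11,-25,25,52,192)+box(3,55,-25,25,52,60)
def draw(n,im,x0,y0,x1,y1,f,fn):
    a=cv2.resize(im[y0:y1,x0:x1],None,fx=f,fy=f,interpolation=cv2.INTER_CUBIC)
    for S,col in ((seg,(0,255,0)),(br,(0,255,255))):
        for p,q in S:
            u=(proj(M([p,q]),n)-[x0,y0]+.5)*f-.5
            cv2.line(a,tuple(map(int,u[0].round())),tuple(map(int,u[1].round())),col,1)
    cv2.imwrite(fn,a)
draw("scene",cv2.imread("pics/scene0.png"),230,180,360,300,5,"pics/ov_s%s.png"%sys.argv[1])
draw("top",cv2.imread("pics/top0.png"),220,200,320,280,7,"pics/ov_t%s.png"%sys.argv[1])
E
python3 ov.py 1
```

```text
(no output)
```

View pics/ov_s1.png

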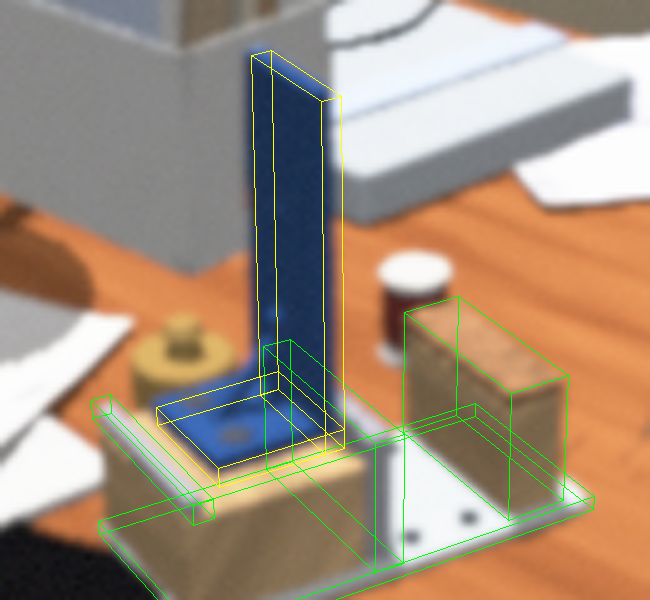

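View pics/ov_t1.png

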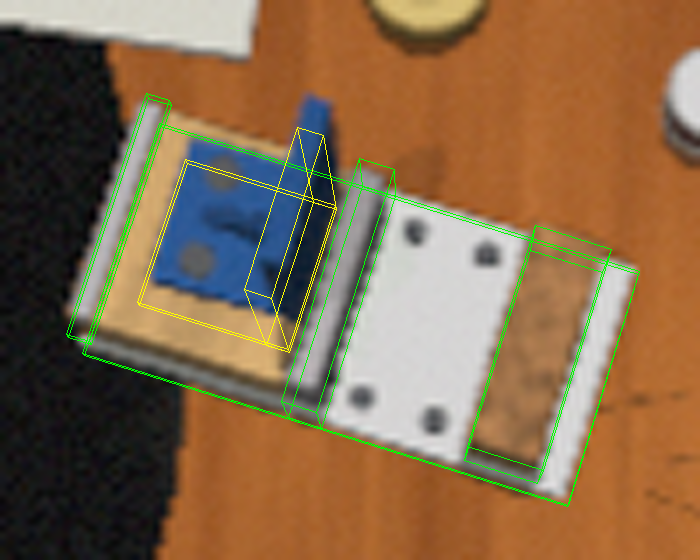

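```bash
cat > fit2.py <<'E'
from h import *
t=[((655,288),(-100,-42,6)),((605,455),(-100,42,6)),((303,173),(74,-38,60)),((248,323),(74,38,60)),((475,228),(-12,-38,62)),((430,380),(-12,38,62)),((583,262),(-62,-38,62)),((630,272),(-88,-38,62)),((585,432),(-88,38,62)),((537,415),(-62,38,62))]
s=[((338,585),(74,42,0)),((722,460),(-100,42,6)),((545,290),(-62,-38,62)),((597,278),(-88,-38,62)),((697,354),(-88,38,62)),((645,368),(-62,38,62)),((247,375),(74,-38,60)),((333,468),(74,38,60)),((515,406),(0,38,62))]
bt=[((188,140),(52,-25,8)),((152,280),(52,25,8)),((302,97),(8,-25,140)),((330,101),(0,-25,140)),((300,320),(0,25,4))]
bs=[((152,405),(52,-25,8)),((212,464),(52,25,8)),((247,52),(8,-25,140)),((330,97),(0,25,140)),((318,102),(8,25,140))]
A=lambda l:np.array(l,float)
tp=A([a for a,_ in t])/5+180; tm=A([b for _,b in t])
sp=A([a for a,_ in s])/[4.9,4.6]+[200,180]; sm=A([b for _,b in s])
btp=A([a for a,_ in bt])/7+[220,200]; btm=A([b for _,b in bt])+[0,0,52]
bsp=A([a for a,_ in bs])/5+[230,180]; bsm=A([b for _,b in bs])+[0,0,52]
# params: stand (3), bracket (3), per-camera pixel-ish world offset for scene (2)
def f(p,tp=tp,sp=sp,tm=tm,sm=sm):
    M=T(*p[:3]); o=np.r_[p[3:5],0]
    return np.r_[(proj(M(tm)+o,"top")-tp).ravel(),(proj(M(sm)-o,"scene")-sp).ravel(),p[3:5]*.5]
r=least_squares(f,[521,58,1.286,0,0],loss="soft_l1"); print(r.x, f(r.x)[:-2].reshape(-1,2).round(1).tolist())
g=lambda p:f(p,btp,bsp,btm,bsm)
r2=least_squares(g,[521,58,1.286,0,0],loss="soft_l1"); print(r2.x, g(r2.x)[:-2].reshape(-1,2).round(1).tolist())
np.save("stand.npy",r.x[:3]); np.save("brk.npy",r2.x[:3])
X=r.x[:3]; c,s_=np.cos(X[2]),np.sin(X[2]); d=r2.x[:2]-X[:2]
print("bracket in stand",c*d[0]+s_*d[1],-s_*d[0]+c*d[1],r2.x[2]-X[2])
E
python3 fit2.py; python3 ov.py 2
```

```text
[520.03870586  59.30133012   1.28541477   2.03557948  -1.46661488] [[0.0, 0.4], [-0.2, 0.4], [-0.4, -0.5], [0.1, 0.6], [0.5, -0.6], [-0.5, 0.4], [-0.3, -1.0], [1.1, 0.4], [0.4, 0.0], [-1.0, -0.0], [0.5, 3.1], [1.6, 0.0], [-0.5, -0.2], [-0.2, -0.7], [1.5, -1.2], [0.8, -0.6], [-1.6, 0.1], [-0.7, -0.9], [-1.2, 0.1]]
[527.0544023   59.66950824   1.30905462   2.87716559  -1.71152561] [[0.2, -0.7], [-0.9, -0.1], [0.3, 0.0], [0.0, 0.5], [-0.3, 0.7], [-0.4, -0.1], [0.5, 0.2], [-0.7, -0.0], [1.2, -1.0], [-0.4, -1.0]]
bracket in stand 2.3283709689114347 -6.628290907058782 0.02363984641320549
```

View pics/ov_t2.png

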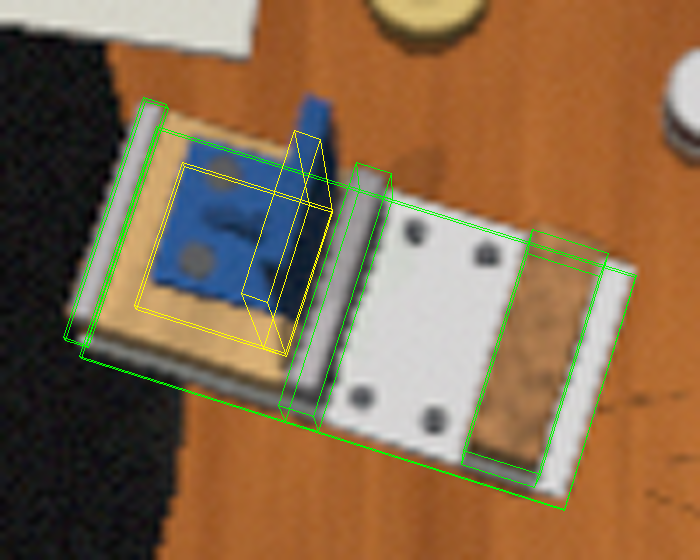

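```bash
python3 - <<'E'
from h import *
from scipy.spatial.transform import Rotation as R
s=env.state(); r=R.from_euler("xyz",s["tcp_rot"]).as_matrix(); print(r.round(3)); y=r[:,1]; print("jaw angle deg",np.degrees(np.arctan2(y[1],y[0])), s["t"], s["eef_pos"])
X=np.load("stand.npy");print(X,np.degrees(X[2]))
E
```

```text
[[-0.     0.287 -0.958]
 [ 0.001 -0.958 -0.287]
 [-1.    -0.001 -0.   ]]
jaw angle deg -73.3391682665135 0.1 [ 179.20084357 -598.54240073  214.13465901]
[520.03870586  59.30133012   1.28541477] 73.64884145184459
```

```bash
python3 -m handwheel '[{"travel":[5,10,40],"roll":0},{"travel":[25,45,66],"roll":-4},{"travel":[47,90,66],"roll":-8},{"travel":[70,133,66],"roll":-12},{"travel":[93,176,66],"roll":-16},{"travel":[116,220,66],"roll":-20},{"travel":[140,264,66],"roll":-24},{"travel":[163,308,66],"roll":-28}]' 0.49; python3 -m handwheel '[{"travel":[23,44,0],"roll":-5},{"travel":[46,88,0],"roll":-5},{"travel":[70,132,0],"roll":-5},{"travel":[93,176,0],"roll":-5},{"travel":[116,220,0],"roll":-5},{"travel":[140,264,0],"roll":-5},{"travel":[163,308,0],"roll":-5},{"travel":[175,332,0],"roll":-5}]'
```

```text
t: 0.9
eef_pos: [342.6, -288.9, 280.6]
tcp_rot: [0.024, 1.571, 2.965]
ft_force: [1.4, -0.5, -0.5]
opening: 0.385
t: 1.7
eef_pos: [518.1, 44.3, 280.3]
tcp_rot: [-0.502, 1.57, 2.356]
ft_force: [0.7, -0.6, 0.3]
opening: 0.253
```

```bash
python3 -m handwheel '[{"travel":[10,19,-20],"roll":0},{"travel":[10,19,-40],"roll":0},{"travel":[10,19,-60],"roll":0},{"travel":[10,19,-60],"roll":0},{"travel":[10,19,-60],"roll":0}]'; cat > snap.py <<'E'
import sys
from h import *
from scipy.spatial.transform import Rotation as R
n=sys.argv[1]
for c,(x0,y0,x1,y1),f in (("scene",(220,130,380,290),3.7),("top",(210,180,330,280),6)):
    if c[0] not in (sys.argv[2] if len(sys.argv)>2 else "st"): continue
    im=optics.read_camera(c)[:,:,::-1].copy(); cv2.imwrite(f"pics/{c}_{n}.png",im)
    cv2.imwrite(f"pics/{c}c_{n}.png",cv2.resize(im[y0:y1,x0:x1],None,fx=f,fy=f,interpolation=cv2.INTER_CUBIC))
s=env.state(); y=R.from_euler("xyz",s["tcp_rot"]).as_matrix()[:,1]
X=np.load("stand.npy"); c,sn=np.cos(X[2]),np.sin(X[2]); d=s["eef_pos"][:2]-X[:2]
print(s["t"],s["eef_pos"].round(1),"stand:",(c*d[0]+sn*d[1]).round(1),(-sn*d[0]+c*d[1]).round(1),"jaw",np.degrees(np.arctan2(y[1],y[0])).round(2),s["ft_force"].round(2),s["moment"].round(3),round(s["opening"]*95,1))
E
python3 snap.py a
```

```text
t: 2.2
eef_pos: [527.3, 60.2, 221.0]
tcp_rot: [0.434, 1.57, -2.993]
ft_force: [0.8, -0.6, -0.4]
opening: 0.253
2.3 [527.6  60.1 221.7] stand: 2.9 -7.1 jaw -106.35 [ 0.39  0.45 -0.2 ] [ 0.054  0.057 -0.013] 24.1
```

View pics/scenec_a.png

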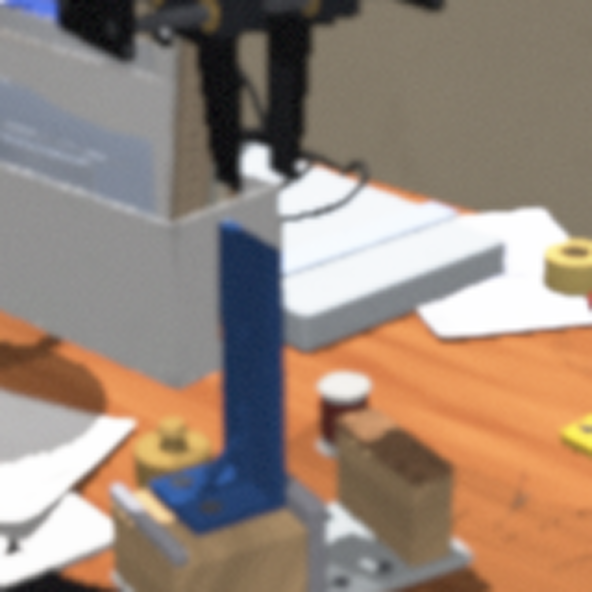

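View pics/topc_a.png

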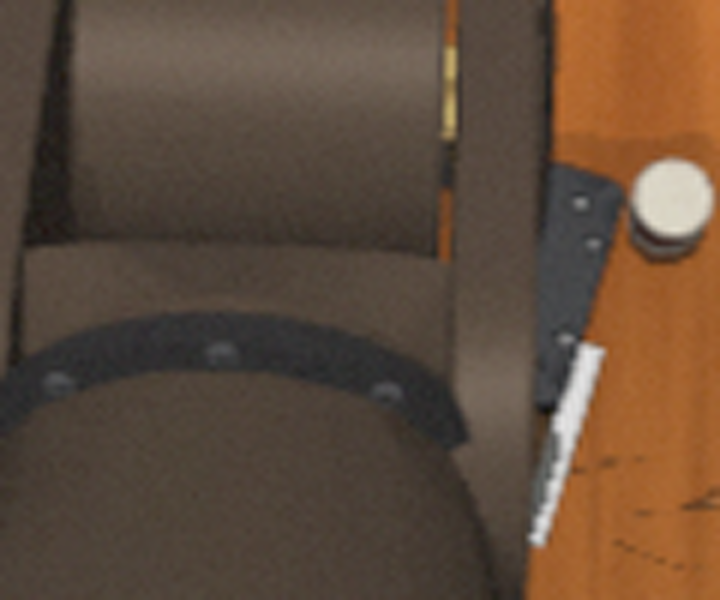

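```bash
cat > ovs.py <<'E'
import sys
from h import *
from scipy.spatial.transform import Rotation as R
n=sys.argv[1]; c=(sys.argv[2:3] or ["scene"])[0]
s=env.state(); im=cv2.imread(f"pics/{c}_{n}.png"); p=s["eef_pos"]; Rm=R.from_euler("xyz",s["tcp_rot"]).as_matrix(); y=Rm[:,1]; w=np.cross([0,0,1],y); G=s["opening"]*95
print(proj(p,c))
f=6; x0,y0,W,H=(235,125,110,100) if c=="scene" else (210,180,110,100)
if len(sys.argv)>3: x0,y0=map(int,sys.argv[3].split(","))
a=cv2.resize(im[y0:y0+H,x0:x0+W],None,fx=f,fy=f,interpolation=cv2.INTER_CUBIC)
for sg,col in ((1,(0,255,0)),(-1,(0,0,255))):
    cs=[(i,j,k) for i in(0,12) for j in(-10,10) for k in(0,50)]
    P=np.array([p+sg*y*(G/2+i)+w*j+[0,0,k] for i,j,k in cs])
    u=(proj(P,c)-[x0,y0]+.5)*f-.5
    for i in range(8):
        for j in range(i+1,8):
            if sum(q!=r for q,r in zip(cs[i],cs[j]))==1: cv2.line(a,tuple(map(int,u[i])),tuple(map(int,u[j])),col,1)
cv2.imwrite(f"pics/{c}_f_{n}.png",a)
E
python3 ovs.py a
```

```text
[[288.49397793 177.30195831]]
```

View pics/scene_f_a.png

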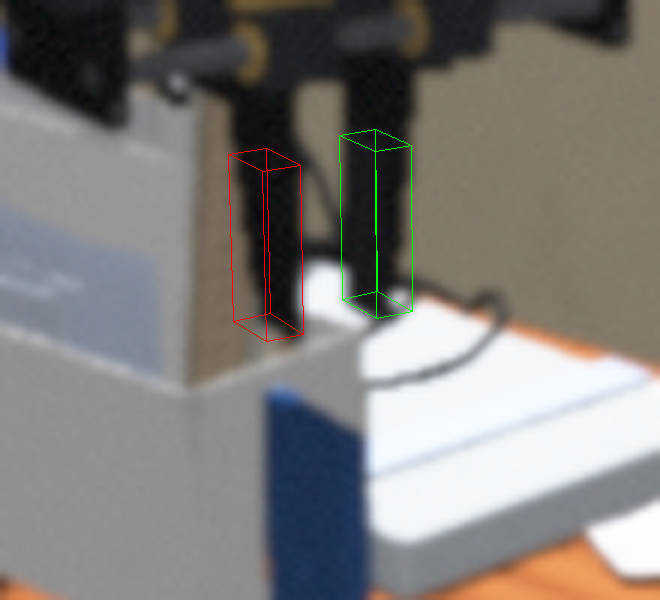

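```bash
python3 - <<'E'
import numpy as np
X=np.load("stand.npy"); X[:2]=[518.3,60.6]; np.save("stand.npy",X)
E
python3 -m handwheel '[{"travel":[-1,4.5,-5],"roll":0},{"travel":[-1,4.5,-14],"roll":0},{"travel":[-1,4.5,-22],"roll":0},{"travel":[-1,4.5,-25],"roll":0},{"travel":[-1,4.5,-25],"roll":0}]'; python3 snap.py b s; python3 ovs.py b
```

```text
t: 2.8
eef_pos: [526.0, 64.7, 195.0]
tcp_rot: [0.346, 1.57, -3.081]
ft_force: [-0.9, 0.4, -0.0]
opening: 0.253
2.85 [526.2  64.7 195.4] stand: 6.2 -6.4 jaw -106.34 [ 0.18 -0.33  0.02] [0.042 0.029 0.037] 24.3
[[287.5000129  192.29833878]]
```

View pics/scene_f_b.png

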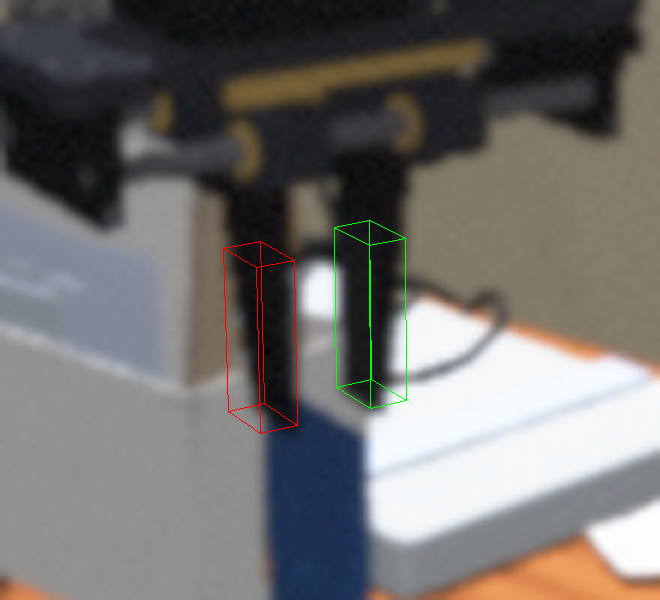

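```bash
python3 -m handwheel '[{"travel":[0,0,-3],"roll":0},{"travel":[0,0,-6],"roll":0},{"travel":[0,0,-6],"roll":0}]'; python3 -m handwheel '[{"travel":[0,0,-4],"roll":0},{"travel":[0,0,-8],"roll":0},{"travel":[0,0,-12],"roll":0},{"travel":[0,0,-12],"roll":0}]';  python3 snap.py c s; python3 ovs.py c
```

```text
t: 3.15
eef_pos: [526.1, 64.7, 189.3]
tcp_rot: [0.452, 1.57, -2.975]
ft_force: [0.0, 0.2, -0.2]
opening: 0.254
t: 3.55
eef_pos: [525.9, 64.7, 177.0]
tcp_rot: [0.352, 1.57, -3.075]
ft_force: [-0.6, -0.5, -0.1]
opening: 0.256
3.6 [526.1  64.7 177.3] stand: 6.1 -6.3 jaw -106.34 [ 0.11 -0.49  0.03] [0.007 0.034 0.008] 24.1
[[287.71623877 201.8216047 ]]
```

View pics/scene_f_c.png

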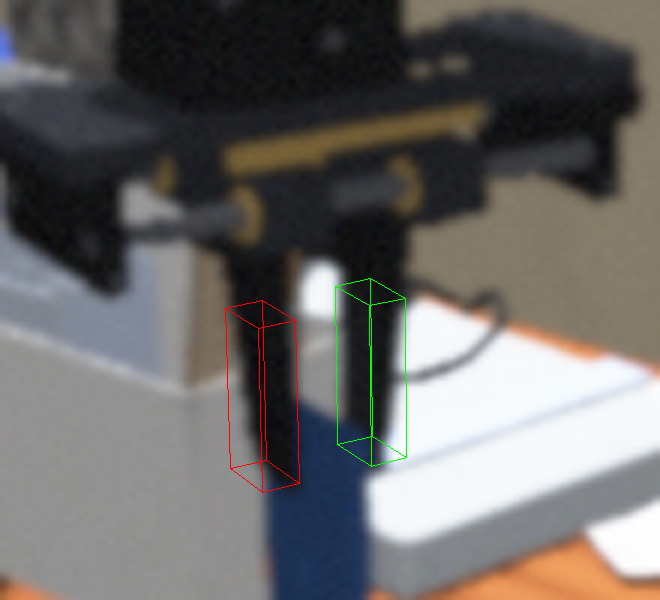

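```bash
python3 -m handwheel '[{"travel":[-1,-3.5,0],"roll":0},{"travel":[-2,-7,0],"roll":0},{"travel":[-2.8,-9.6,0],"roll":0},{"travel":[-3.7,-12.5,0],"roll":0},{"travel":[-4.5,-15.3,0],"roll":0},{"travel":[-5.3,-18.2,0],"roll":0},{"travel":[-5.9,-20.1,0],"roll":0},{"travel":[-5.9,-20.1,0],"roll":0}]' 0.62; python3 snap.py d s; python3 ovs.py d
```

```text
t: 4.4
eef_pos: [520.3, 44.4, 177.7]
tcp_rot: [1.267, 1.571, -2.16]
ft_force: [0.3, 0.8, 0.6]
opening: 0.193
4.45 [520.3  44.5 177.7] stand: -14.9 -6.4 jaw -106.35 [0.86 1.01 0.41] [ 0.105  0.045 -0.027] 17.8
[[297.91551793 199.18602951]]
```

View pics/scenec_d.png

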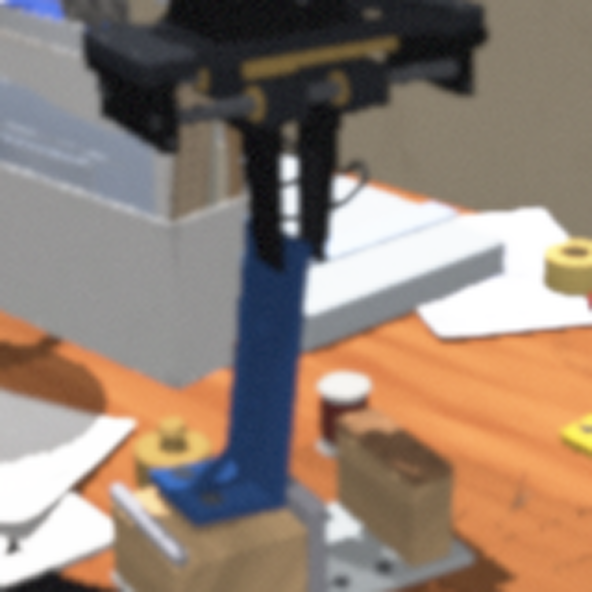

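```bash
python3 -m handwheel '[{"travel":[-0.6,-2.2,0],"roll":0},{"travel":[-1.3,-4.3,0],"roll":0},{"travel":[-1.9,-6.5,0],"roll":0},{"travel":[-2.5,-8.6,0],"roll":0},{"travel":[-3.2,-10.8,0],"roll":0},{"travel":[-3.8,-13,-1],"roll":0},{"travel":[-4.4,-15.1,-2],"roll":0},{"travel":[-4.4,-15.1,-2],"roll":0}]'; python3 snap.py e s; python3 ovs.py e
```

```text
t: 5.25
eef_pos: [515.8, 29.3, 175.5]
tcp_rot: [0.604, 1.57, -2.823]
ft_force: [0.2, 0.1, 0.1]
opening: 0.191
5.3 [515.9  29.4 175.6] stand: -30.6 -6.4 jaw -106.35 [-0.73 -0.53 -0.47] [ 0.085  0.013 -0.027] 18.3
[[305.44268797 198.49876875]]
```

View pics/scenec_e.png

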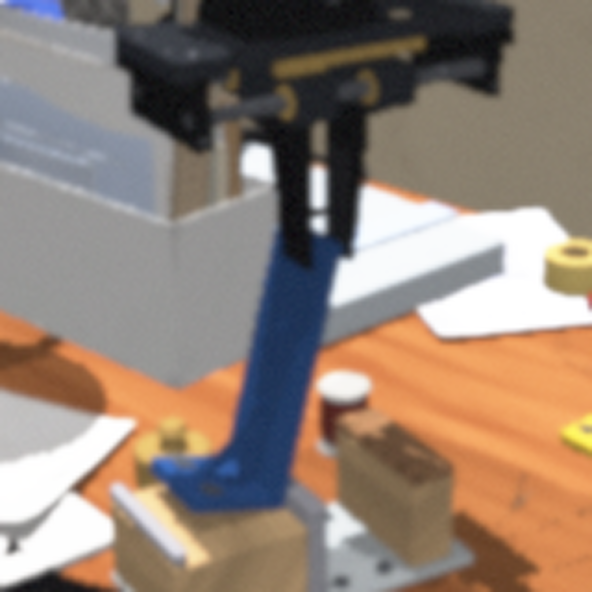

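```bash
for c in 0.5 0.37 0.24; do :; done
python3 -m handwheel '[{"travel":[0,0,-0.7],"roll":0},{"travel":[0,0,-1.5],"roll":0}]' 0.48
python3 -m handwheel '[{"travel":[0,0,-0.8],"roll":0},{"travel":[0,0,-1.7],"roll":0}]' 0.34
python3 -m handwheel '[{"travel":[0,0,-0.8],"roll":0},{"travel":[0,0,-1.7],"roll":0}]' 0.2
python3 snap.py f s; python3 ovs.py f
```

```text
t: 5.5
eef_pos: [516.0, 29.6, 174.1]
tcp_rot: [2.53, 1.571, -0.896]
ft_force: [-0.1, -0.1, 0.4]
opening: 0.253
t: 5.7
eef_pos: [515.9, 29.6, 172.4]
tcp_rot: [1.392, 1.571, -2.035]
ft_force: [0.1, 0.2, 0.1]
opening: 0.321
t: 5.9
eef_pos: [515.9, 29.5, 170.7]
tcp_rot: [1.302, 1.571, -2.125]
ft_force: [0.4, -0.1, -0.3]
opening: 0.392
5.95 [515.8  29.5 170.5] stand: -30.5 -6.4 jaw -106.34 [-0.47 -0.19  0.15] [ 0.039 -0.02  -0.001] 37.6
[[305.40902065 201.09861795]]
```

View pics/scenec_f.png

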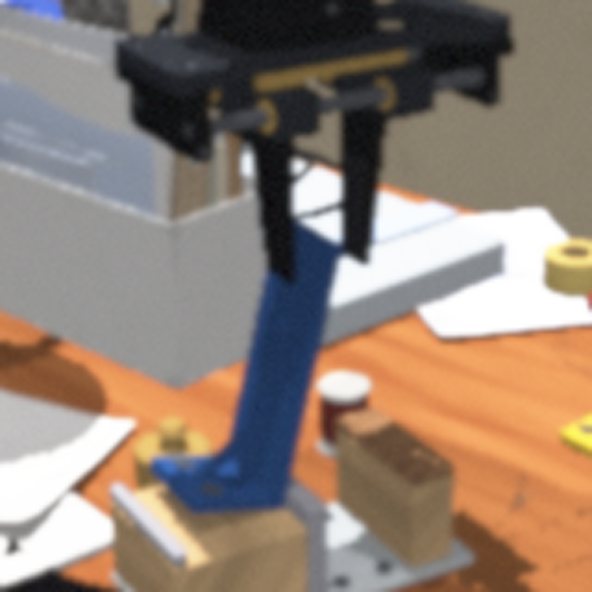

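```bash
cat > ovb.py <<'E'
import sys
from h import *
# usage: ovb tag theta_deg l(along-face dist heel->pivot) out y0
n,out=sys.argv[1],sys.argv[2]; th=np.radians(float(sys.argv[3])); l=float(sys.argv[4]); y0=float((sys.argv[5:6] or [-6.5])[0])
X=np.load("stand.npy"); M=T(*X)
def B(P): # bracket->stand : face through pivot (0,62)
    P=np.atleast_2d(P).astype(float); u=np.array([-np.sin(th),np.cos(th)]); nn=np.array([np.cos(th),np.sin(th)])
    q=np.array([0,62])+np.outer(P[:,2]-l,u)+np.outer(P[:,0],nn); return np.c_[q[:,0],P[:,1]+y0,q[:,1]]
def edges(x0,x1,z0,z1):
    c=[(x,y,z) for x in(x0,x1) for y in(-25,25) for z in(z0,z1)]
    return [(c[i],c[j]) for i in range(8) for j in range(i+1,8) if sum(a!=b for a,b in zip(c[i],c[j]))==1]
im=cv2.imread(f"pics/scene_{n}.png"); f=5; x0,y0_,W,H=235,165,130,120
a=cv2.resize(im[y0_:y0_+H,x0:x0+W],None,fx=f,fy=f,interpolation=cv2.INTER_CUBIC)
for p,q in edges(0,8,0,140)+edges(0,52,0,8):
    u=(proj(M(B([p,q])),"scene")-[x0,y0_]+.5)*f-.5; cv2.line(a,tuple(map(int,u[0])),tuple(map(int,u[1])),(0,255,255),1)
cv2.imwrite(f"pics/{out}.png",a)
print("tip (stand x,z)",B([0,0,140])[0])
E
python3 ovb.py f ovb_f1 14 10.3
```

```text
tip (stand x,z) [-31.37726986  -6.5        187.8473557 ]
```

View pics/ovb_f1.png

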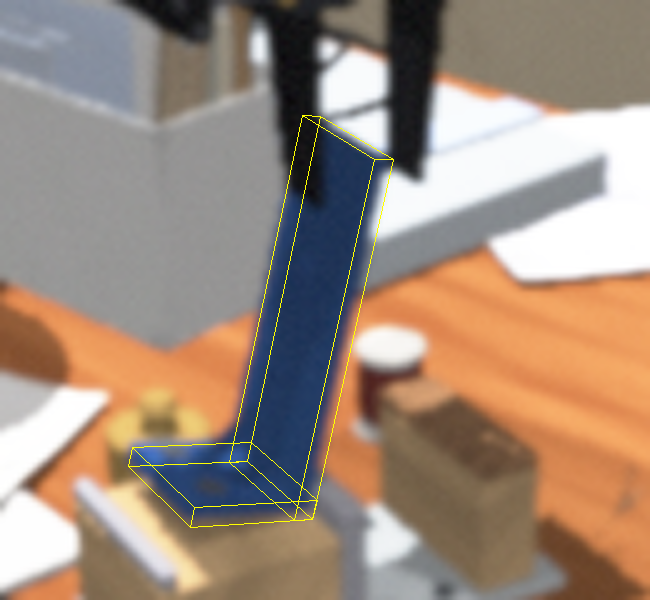

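```bash
python3 -m handwheel '[{"travel":[0,0,1],"roll":0},{"travel":[0,0,2],"roll":0},{"travel":[0,0,2],"roll":0},{"travel":[0,0,2],"roll":0}]' 0.62
python3 -m handwheel '[{"travel":[-0.6,-1.9,0],"roll":0},{"travel":[-1.1,-3.8,0],"roll":0},{"travel":[-1.7,-5.7,-0.5],"roll":0},{"travel":[-2.3,-7.7,-1],"roll":0},{"travel":[-2.8,-9.6,-1.5],"roll":0},{"travel":[-3.4,-11.5,-2],"roll":0},{"travel":[-3.4,-11.5,-2],"roll":0}]'
python3 snap.py g s; python3 ovb.py g ovb_g 19 10.5
```

```text
t: 6.35
eef_pos: [515.9, 29.6, 172.9]
tcp_rot: [2.846, 1.571, -0.581]
ft_force: [-0.7, -0.7, -0.0]
opening: 0.199
t: 7.05
eef_pos: [512.4, 17.8, 170.7]
tcp_rot: [0.988, 1.571, -2.439]
ft_force: [-0.9, -0.7, -0.4]
opening: 0.192
7.1 [512.5  17.9 170.7] stand: -42.6 -6.4 jaw -106.35 [-0.49 -0.34 -0.85] [ 0.003  0.058 -0.011] 18.0
tip (stand x,z) [-42.161076    -6.5        184.44465554]
```

View pics/ovb_g.png

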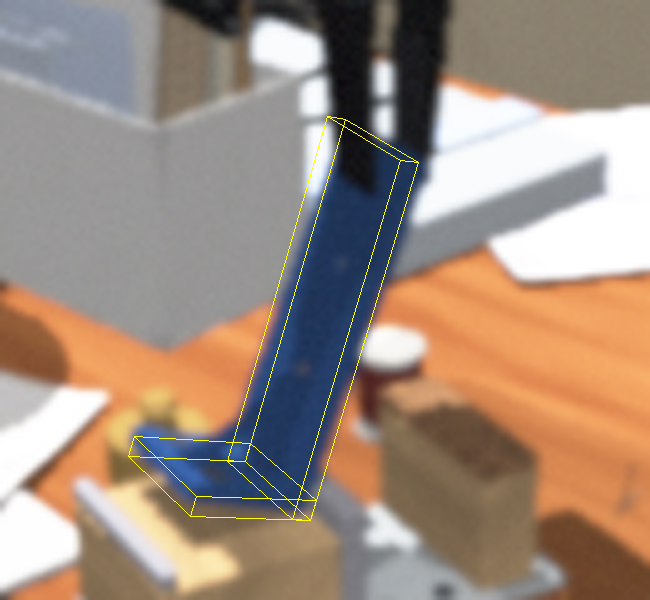

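```bash

python3 -m handwheel '[{"travel":[0.2,0.7,-0.5],"roll":0},{"travel":[0.4,1.4,-1.1],"roll":0}]' 0.48
python3 -m handwheel '[{"travel":[0.2,0.7,-0.5],"roll":0},{"travel":[0.4,1.4,-1.1],"roll":0}]' 0.34
python3 snap.py h s; python3 ovb.py h ovb_h 25 11
```

```text
t: 7.3
eef_pos: [513.0, 19.5, 169.7]
tcp_rot: [2.736, 1.571, -0.691]
ft_force: [0.3, -0.5, 0.0]
opening: 0.251
t: 7.5
eef_pos: [513.4, 21.0, 168.5]
tcp_rot: [1.765, 1.571, -1.661]
ft_force: [-0.5, -0.1, -0.5]
opening: 0.321
7.55 [513.3  21.  168.4] stand: -39.4 -6.4 jaw -106.33 [ 0.47  0.25 -0.19] [ 0.006  0.037 -0.084] 31.0
tip (stand x,z) [-54.51775576  -6.5        178.91370453]
```

View pics/ovb_h.png

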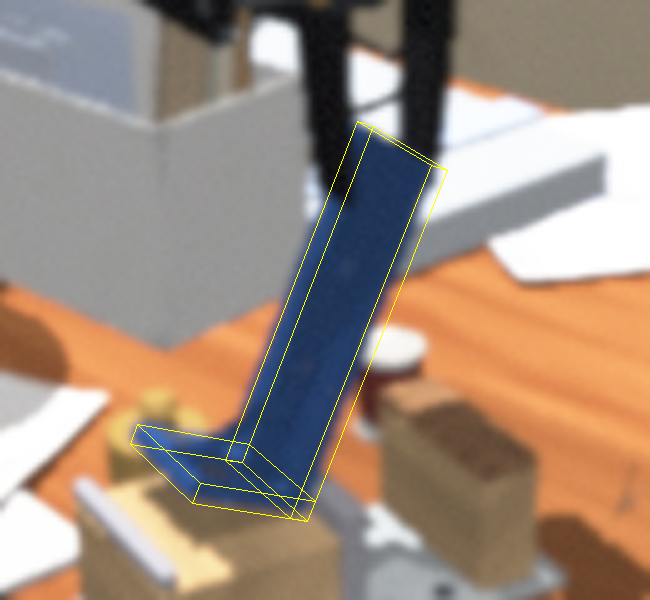

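```bash

python3 -m handwheel '[{"travel":[0.2,0.7,-0.5],"roll":0},{"travel":[0.4,1.4,-1.1],"roll":0}]' 0.2
python3 -m handwheel '[{"travel":[0.2,0.7,-0.5],"roll":0},{"travel":[0.4,1.4,-1.1],"roll":0}]' 0.06
python3 -m handwheel '[{"travel":[0.2,0.7,-0.5],"roll":0},{"travel":[0.4,1.4,-1.1],"roll":0}]' -0.08
python3 -m handwheel '[{"travel":[0.2,0.7,-0.5],"roll":0},{"travel":[0.4,1.4,-1.1],"roll":0}]' -0.22
python3 -m handwheel '[{"travel":[0.2,0.7,-0.5],"roll":0},{"travel":[0.4,1.4,-1.1],"roll":0}]' -0.32
python3 snap.py i s; python3 ovb.py i ovb_i 29 11; python3 ovs.py i
```

```text
t: 7.75
eef_pos: [513.7, 22.3, 167.4]
tcp_rot: [1.264, 1.571, -2.163]
ft_force: [0.3, -1.8, -0.8]
opening: 0.393
t: 7.95
eef_pos: [514.2, 23.7, 166.3]
tcp_rot: [2.272, 1.571, -1.155]
ft_force: [0.9, 0.1, -0.7]
opening: 0.457
t: 8.15
eef_pos: [514.5, 25.1, 165.2]
tcp_rot: [1.945, 1.571, -1.481]
ft_force: [0.0, 0.1, 0.5]
opening: 0.534
t: 8.35
eef_pos: [515.0, 26.5, 164.1]
tcp_rot: [1.861, 1.571, -1.566]
ft_force: [0.2, 0.3, 0.8]
opening: 0.605
t: 8.55
eef_pos: [515.3, 27.9, 163.0]
tcp_rot: [1.212, 1.571, -2.215]
ft_force: [0.3, -0.4, 0.9]
opening: 0.653
8.6 [515.3  28.  162.9] stand: -32.2 -6.3 jaw -106.34 [ 0.43 -0.25 -0.33] [-0.02   0.034  0.017] 62.5
tip (stand x,z) [-62.54044101  -6.5        174.82594222]
[[306.20859255 204.7710732 ]]
```

View pics/ovb_i.png

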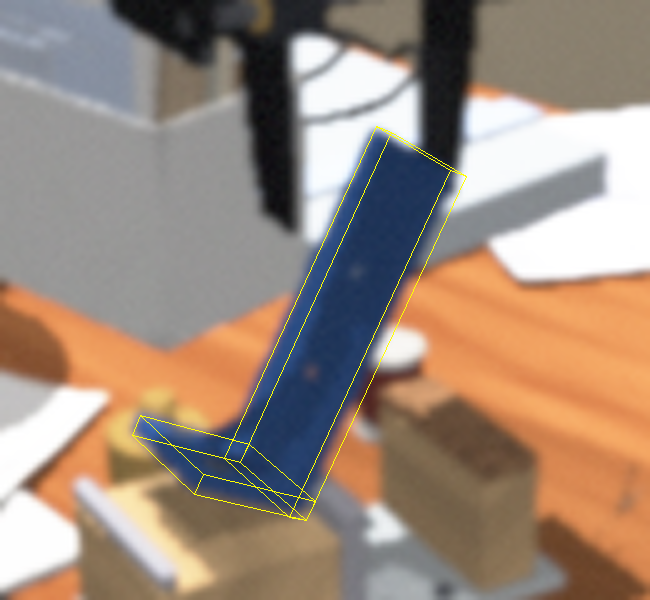

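View pics/scene_f_i.png

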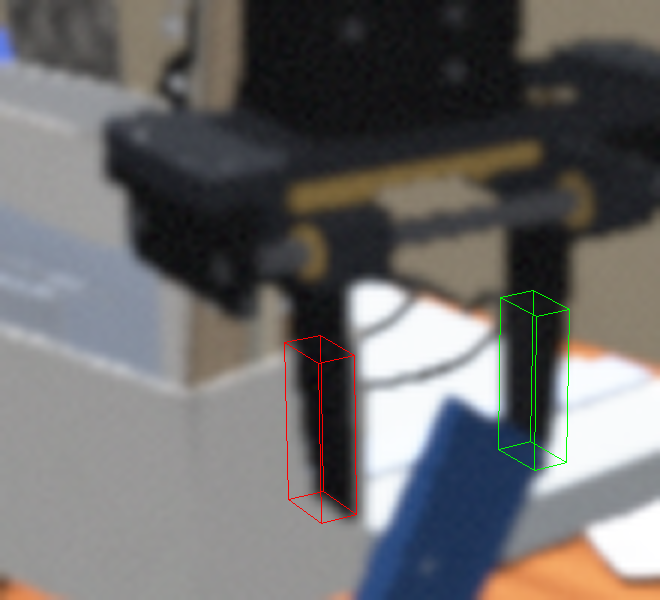

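```bash
python3 - <<'E'
import numpy as np
c,s=np.cos(1.28541),np.sin(1.28541)
W=lambda x,y:(c*x-s*y, s*x+c*y)
h=31.25
def pos(f):
    r=np.radians(f); return -10*np.sin(r)+h*np.cos(r), h*np.sin(r)+4*f/90
for st in ((0,0,8),(64,8,12)):
    p0=np.array(pos(st[1]*7.5))
    for k in range(st[1]+1,st[2]+1):
        d=np.array(pos(k*7.5))-p0; print(k,np.round(W(*d),1),round((k-st[1])*7.5,1))
E
```

```text
1 [-4.7 -0.3] 7.5
2 [-9.4 -1. ] 15.0
3 [-14.2  -2.3] 22.5
4 [-18.9  -4. ] 30.0
5 [-23.4  -6.2] 37.5
6 [-27.7  -8.8] 45.0
7 [-31.7 -11.7] 52.5
8 [-35.4 -14.9] 60.0
9 [-3.2 -3.5] 7.5
10 [-6.  -7.1] 15.0
11 [ -8.3 -10.9] 22.5
12 [-10.1 -14.7] 30.0
```

```bash
python3 -m handwheel '[{"travel":[-2.3,-0.1,0],"roll":3.5},{"travel":[-4.7,-0.3,0],"roll":7.5},{"travel":[-9.4,-1,0],"roll":15},{"travel":[-14.2,-2.3,0],"roll":22.5},{"travel":[-18.9,-4,0],"roll":30},{"travel":[-18.9,-4,0],"roll":30}]'; python3 snap.py j s; python3 ovs.py j
```

```text
t: 9.2
eef_pos: [496.0, 23.8, 163.1]
tcp_rot: [0.132, 1.571, -2.769]
ft_force: [0.1, 0.4, -0.5]
opening: 0.658
9.25 [496.4  23.8 163.1] stand: -41.5 10.6 jaw -76.51 [0.16 0.46 0.25] [-0.045 -0.003 -0.055] 62.8
[[315.57274109 206.78895683]]
```

View pics/scene_f_j.png

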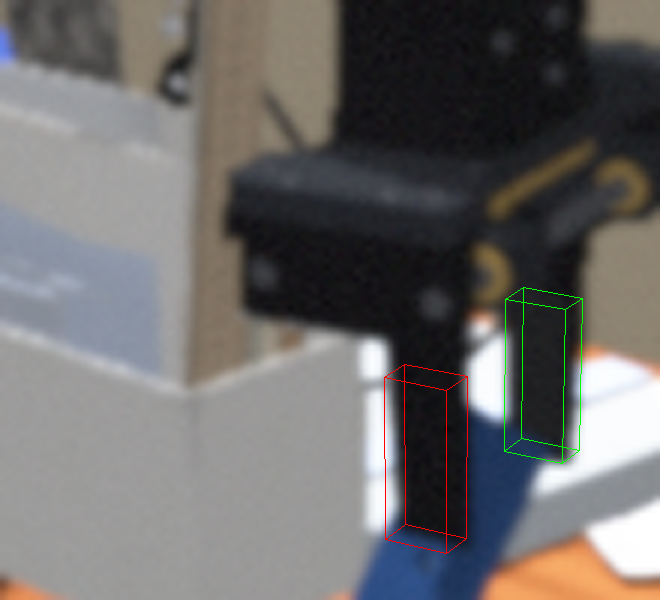

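```bash
python3 -m handwheel '[{"travel":[-4.5,-2.2,0],"roll":7.5},{"travel":[-8.8,-4.8,0],"roll":15},{"travel":[-12.8,-7.7,0],"roll":22.5},{"travel":[-16.5,-10.9,0],"roll":30},{"travel":[-19.7,-14.4,0],"roll":37.5},{"travel":[-22.5,-18,0],"roll":45},{"travel":[-24.8,-21.8,0],"roll":52.5},{"travel":[-26.6,-25.6,0],"roll":60}]'; python3 snap.py k st; python3 ovs.py k;python3 ovb.py k ovb_k 29 11
```

```text
t: 10.05
eef_pos: [470.0, -1.9, 163.1]
tcp_rot: [1.644, 1.57, -0.211]
ft_force: [-0.1, 0.0, -0.5]
opening: 0.66
10.15 [470.   -2.  163.1] stand: -73.7 28.8 jaw -16.45 [-0.53 -0.09 -0.76] [-0.099 -0.059 -0.023] 62.6
[[336.11114846 206.48997809]]
tip (stand x,z) [-62.54044101  -6.5        174.82594222]
```

View pics/scene_f_k.png

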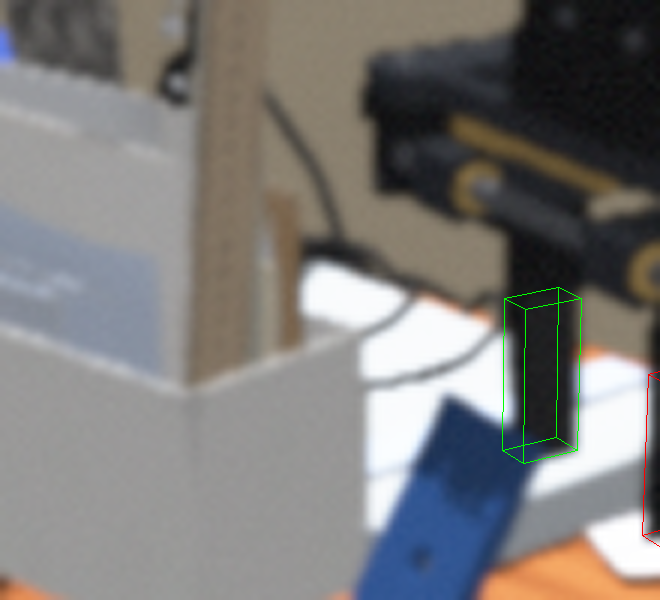

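View pics/ovb_k.png

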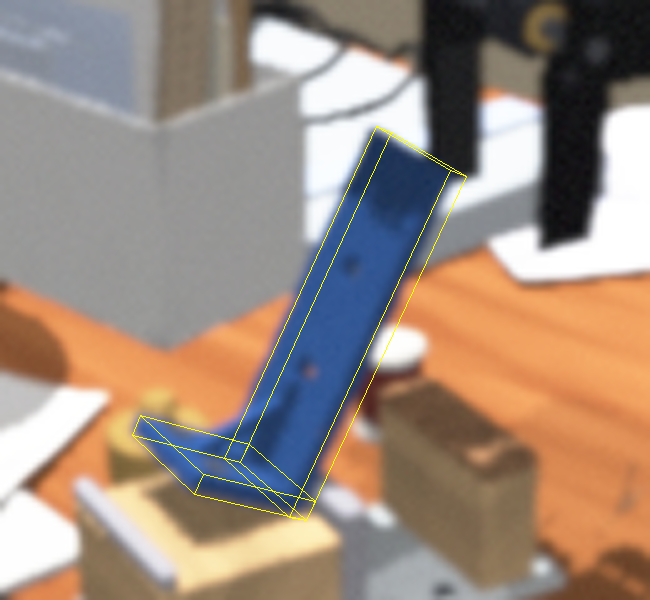

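View pics/topc_k.png

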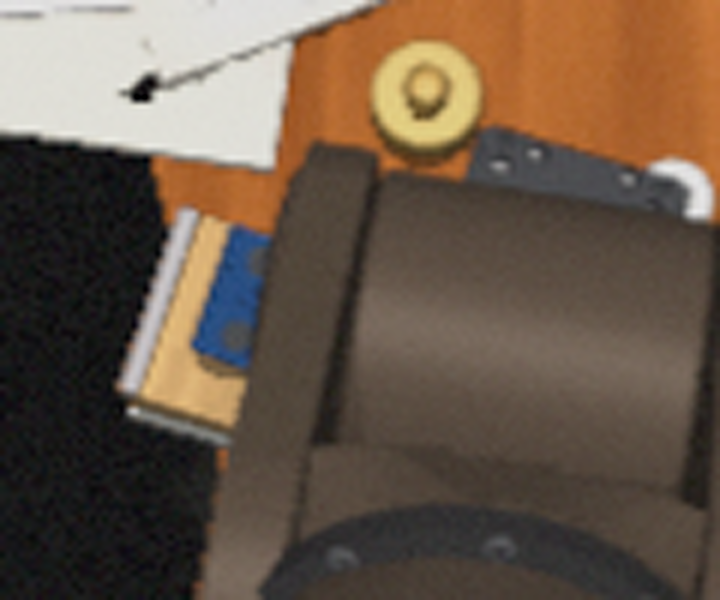

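```bash
cat > path.py <<'E'
import numpy as np
c,s=np.cos(1.28541),np.sin(1.28541)
def tip(th):
    t=np.radians(th); l=10/np.cos(t)
    if th>68: l=10/np.cos(np.radians(68))+(40-10/np.cos(np.radians(68)))*(th-68)/22
    return np.array([-(140-l)*np.sin(t), 62+(140-l)*np.cos(t)]),l
th=29; p0=tip(29)[0]; k=0
for th in np.arange(29,90.1,1.0):
    p,l=tip(th); d=p-p0
    if k%8==0: print("tip",p.round(1),"th",th,"l",round(l,1)); 
    if k>0: print(k,[round(c*d[0],1),round(s*d[0],1),round(d[1],1)])
    if k%8==0: p0=p
    k+=1
E
python3 path.py
```

```text
tip [-62.3 174.4] th 29.0 l 11.4
1 [np.float64(-0.5), np.float64(-1.8), np.float64(-1.2)]
2 [np.float64(-1.1), np.float64(-3.6), np.float64(-2.4)]
3 [np.float64(-1.6), np.float64(-5.4), np.float64(-3.7)]
4 [np.float64(-2.1), np.float64(-7.1), np.float64(-5.0)]
5 [np.float64(-2.6), np.float64(-8.8), np.float64(-6.4)]
6 [np.float64(-3.1), np.float64(-10.5), np.float64(-7.8)]
7 [np.float64(-3.6), np.float64(-12.2), np.float64(-9.2)]
tip [-76.7 163.8] th 37.0 l 12.5
8 [np.float64(-4.1), np.float64(-13.8), np.float64(-10.6)]
9 [np.float64(-0.5), np.float64(-1.6), np.float64(-1.5)]
10 [np.float64(-0.9), np.float64(-3.2), np.float64(-3.0)]
11 [np.float64(-1.4), np.float64(-4.7), np.float64(-4.6)]
12 [np.float64(-1.8), np.float64(-6.2), np.float64(-6.1)]
13 [np.float64(-2.2), np.float64(-7.6), np.float64(-7.8)]
14 [np.float64(-2.7), np.float64(-9.1), np.float64(-9.4)]
15 [np.float64(-3.1), np.float64(-10.4), np.float64(-11.1)]
tip [-89. 151.] th 45.0 l 14.1
16 [np.float64(-3.5), np.float64(-11.8), np.float64(-12.8)]
17 [np.float64(-0.4), np.float64(-1.3), np.float64(-1.7)]
18 [np.float64(-0.
[... 1996 characters left out ...]
oat64(0.1), np.float64(0.4), np.float64(-3.9)]
51 [np.float64(0.2), np.float64(0.6), np.float64(-5.8)]
52 [np.float64(0.3), np.float64(0.9), np.float64(-7.8)]
53 [np.float64(0.4), np.float64(1.2), np.float64(-9.7)]
54 [np.float64(0.5), np.float64(1.6), np.float64(-11.6)]
55 [np.float64(0.6), np.float64(2.0), np.float64(-13.4)]
tip [-102.6   71. ] th 85.0 l 37.0
56 [np.float64(0.7), np.float64(2.4), np.float64(-15.3)]
57 [np.float64(0.1), np.float64(0.4), np.float64(-1.8)]
58 [np.float64(0.3), np.float64(0.9), np.float64(-3.7)]
59 [np.float64(0.4), np.float64(1.4), np.float64(-5.4)]
60 [np.float64(0.6), np.float64(2.0), np.float64(-7.2)]
61 [np.float64(0.7), np.float64(2.5), np.float64(-9.0)]
```

```bash
python3 -m handwheel '[{"travel":[-0.5,-1.8,-1.2],"roll":0},{"travel":[-1.1,-3.6,-2.4],"roll":0},{"travel":[-1.6,-5.4,-3.7],"roll":0},{"travel":[-2.1,-7.1,-5],"roll":0},{"travel":[-2.6,-8.8,-6.4],"roll":0},{"travel":[-3.1,-10.5,-7.8],"roll":0},{"travel":[-3.6,-12.2,-9.2],"roll":0},{"travel":[-4.1,-13.8,-10.6],"roll":0}]'
python3 -m handwheel '[{"travel":[-0.5,-1.6,-1.5],"roll":0},{"travel":[-0.9,-3.2,-3],"roll":0},{"travel":[-1.4,-4.7,-4.6],"roll":0},{"travel":[-1.8,-6.2,-6.1],"roll":0},{"travel":[-2.2,-7.6,-7.8],"roll":0},{"travel":[-2.7,-9.1,-9.4],"roll":0},{"travel":[-3.1,-10.4,-11.1],"roll":0},{"travel":[-3.5,-11.8,-12.8],"roll":0}]'
python3 snap.py l s; python3 ovb.py l ovb_l 45 14
```

```text
t: 10.95
eef_pos: [465.7, -15.7, 152.3]
tcp_rot: [1.193, 1.571, -0.663]
ft_force: [0.4, 0.9, 0.3]
opening: 0.659
t: 11.75
eef_pos: [462.2, -27.5, 139.5]
tcp_rot: [1.086, 1.571, -0.77]
ft_force: [-0.6, -1.3, 1.0]
opening: 0.66
11.8 [462.1 -27.6 139.3] stand: -100.5 29.1 jaw -16.34 [-0.15 -1.54 -0.04] [-0.224 -0.07   0.015] 62.7
tip (stand x,z) [-89.09545443  -6.5        151.09545443]
```

View pics/ovb_l.png

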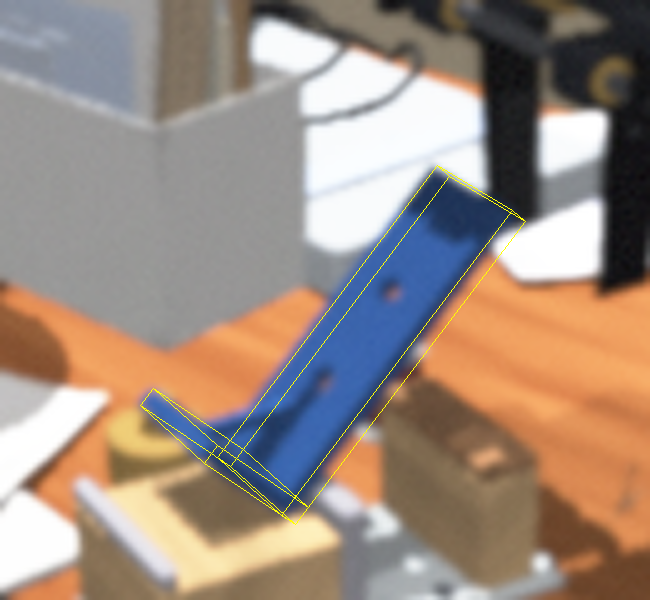

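```bash
python3 -m handwheel '[{"travel":[-0.4,-1.3,-1.7],"roll":0},{"travel":[-0.8,-2.6,-3.5],"roll":0},{"travel":[-1.1,-3.8,-5.3],"roll":0},{"travel":[-1.5,-5,-7.1],"roll":0},{"travel":[-1.8,-6.1,-9],"roll":0},{"travel":[-2.1,-7.2,-10.9],"roll":0},{"travel":[-2.4,-8.2,-12.8],"roll":0},{"travel":[-2.7,-9.2,-14.7],"roll":0}]'
python3 snap.py m s; python3 ovb.py m ovb_m 53 16.6
```

```text
t: 12.6
eef_pos: [459.5, -36.6, 124.8]
tcp_rot: [1.489, 1.571, -0.367]
ft_force: [0.8, -0.9, 0.5]
opening: 0.659
12.65 [459.4 -36.7 124.6] stand: -110.0 29.2 jaw -16.34 [-0.06 -1.12  0.29] [-0.243 -0.045 -0.031] 62.8
tip (stand x,z) [-98.55162194  -6.5        136.26397386]
```

View pics/ovb_m.png

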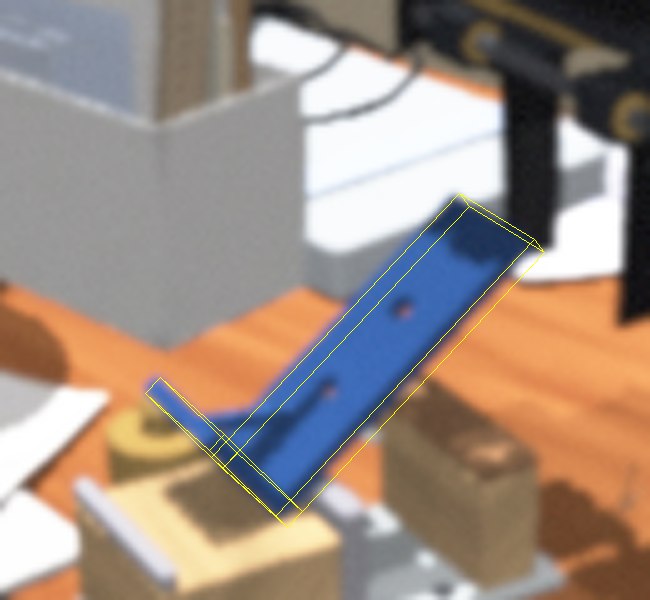

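```bash
python3 -m handwheel '[{"travel":[-0.3,-0.9,-2],"roll":0},{"travel":[-0.5,-1.8,-4],"roll":0},{"travel":[-0.8,-2.6,-6],"roll":0},{"travel":[-1,-3.3,-8],"roll":0},{"travel":[-1.2,-4,-10],"roll":0},{"travel":[-1.4,-4.6,-12.1],"roll":0},{"travel":[-1.5,-5.2,-14.2],"roll":0},{"travel":[-1.7,-5.6,-16.4],"roll":0}]'
python3 snap.py n s; python3 ovb.py n ovb_n 61 20.6
```

```text
t: 13.45
eef_pos: [457.8, -42.2, 108.4]
tcp_rot: [1.385, 1.571, -0.47]
ft_force: [-0.6, -0.3, -0.4]
opening: 0.659
13.5 [457.7 -42.2 108.1] stand: -115.7 29.2 jaw -16.34 [-0.09 -0.67 -0.7 ] [-0.181 -0.084 -0.025] 62.8
tip (stand x,z) [-104.42959303   -6.5         119.88626866]
```

View pics/ovb_n.png

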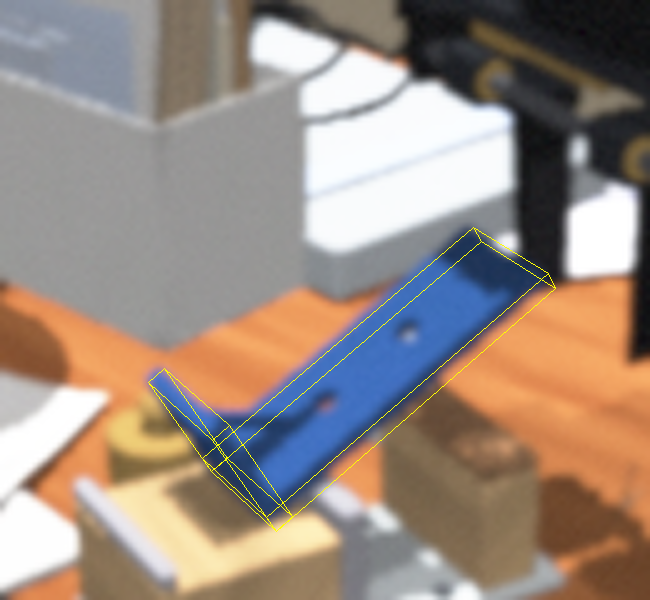

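```bash
python3 -m handwheel '[{"travel":[0,-0.1,-1.6],"roll":0},{"travel":[0,-0.2,-3.2],"roll":0},{"travel":[0,-0.3,-4.8],"roll":0},{"travel":[0,-0.3,-6.4],"roll":0},{"travel":[0,-0.3,-8],"roll":0}]'
python3 snap.py o s; python3 ovb.py o ovb_o 65 23.7
```

```text
t: 14.0
eef_pos: [457.8, -42.5, 100.4]
tcp_rot: [1.584, 1.571, -0.272]
ft_force: [-0.6, -0.4, -0.1]
opening: 0.662
14.05 [457.7 -42.4 100.2] stand: -115.9 29.1 jaw -16.34 [-1.1  -0.42 -0.44] [-0.139 -0.071 -0.031] 62.9
tip (stand x,z) [-105.40359563   -6.5         111.15050384]
```

View pics/ovb_o.png

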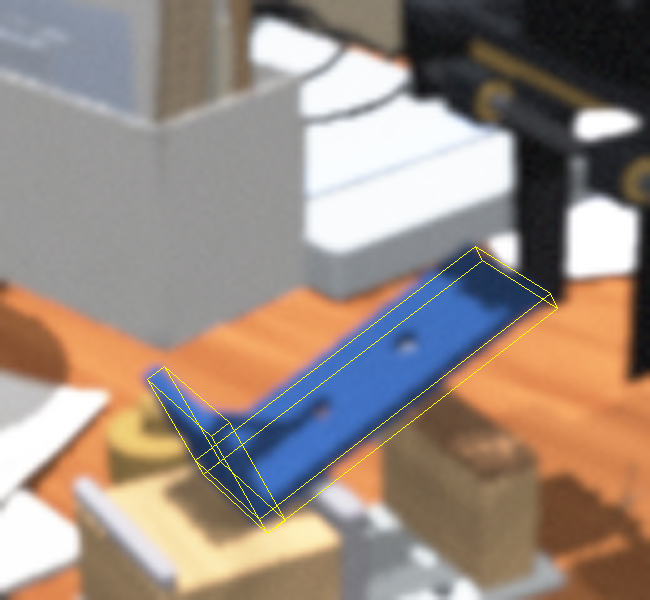

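```bash
python3 -m handwheel '[{"travel":[0,0.1,-1.6],"roll":0},{"travel":[0.1,0.3,-3.2],"roll":0},{"travel":[0.1,0.4,-4.8],"roll":0},{"travel":[0.2,0.5,-6.4],"roll":0},{"travel":[0.2,0.6,-8],"roll":0}]'
python3 snap.py p s; python3 ovb.py p ovb_p 69 27.3
```

```text
t: 14.55
eef_pos: [458.0, -41.9, 92.4]
tcp_rot: [1.473, 1.571, -0.383]
ft_force: [-0.5, -0.8, 0.1]
opening: 0.664
14.6 [457.9 -41.8  92.2] stand: -115.3 29.1 jaw -16.34 [ 0.62 -0.9  -0.22] [-0.187  0.032 -0.057] 62.8
tip (stand x,z) [-105.21451407   -6.5         102.38806791]
```

View pics/ovb_p.png

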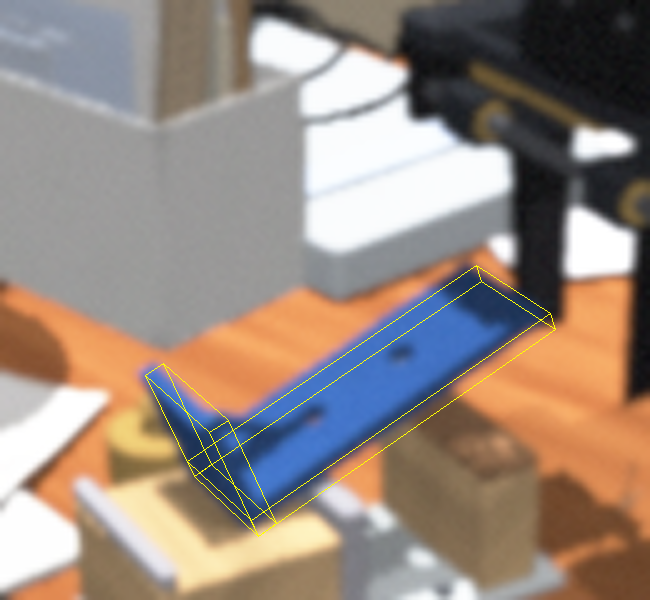

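```bash
python3 -m handwheel '[{"travel":[0,0.1,-1.6],"roll":0},{"travel":[0.1,0.3,-3.2],"roll":0},{"travel":[0.2,0.5,-4.8],"roll":0},{"travel":[0.2,0.7,-6.4],"roll":0},{"travel":[0.3,0.9,-8],"roll":0}]'
python3 snap.py q s; python3 ovb.py q ovb_q 73 30
```

```text
t: 15.1
eef_pos: [458.3, -40.9, 84.4]
tcp_rot: [1.458, 1.571, -0.398]
ft_force: [0.6, -0.5, -0.8]
opening: 0.661
15.15 [458.2 -40.9  84.2] stand: -114.3 29.0 jaw -16.34 [ 0.24 -0.35 -1.04] [-0.148  0.018  0.005] 62.7
tip (stand x,z) [-105.19352316   -6.5          94.16088752]
```

View pics/ovb_q.png

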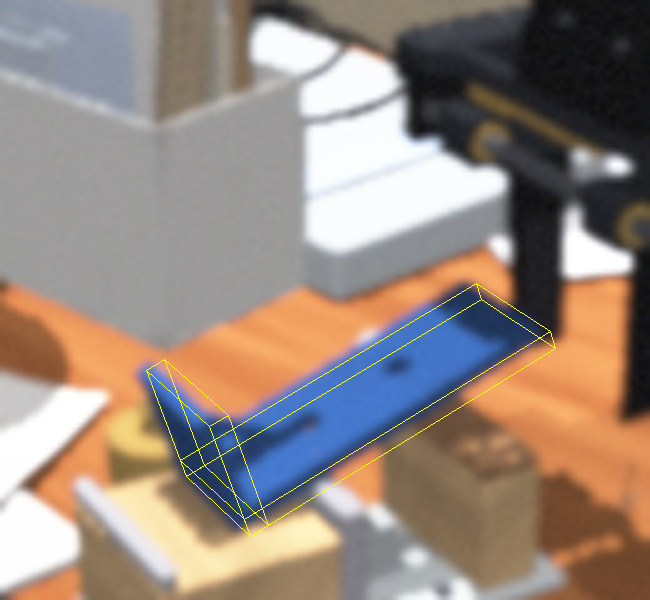

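```bash
python3 -m handwheel '[{"travel":[0,0.1,-1.6],"roll":0},{"travel":[0.1,0.3,-3.2],"roll":0},{"travel":[0.1,0.4,-4.8],"roll":0},{"travel":[0.2,0.6,-6.4],"roll":0},{"travel":[0.2,0.7,-8],"roll":0}]'
python3 snap.py r s; python3 ovb.py r ovb_r 77.5 33
```

```text
t: 15.65
eef_pos: [458.6, -40.2, 76.4]
tcp_rot: [1.813, 1.571, -0.043]
ft_force: [0.0, -0.5, 0.1]
opening: 0.659
15.7 [458.5 -40.2  76.2] stand: -113.6 29.0 jaw -16.33 [-0.52 -0.15 -0.5 ] [-0.089 -0.058 -0.038] 62.8
tip (stand x,z) [-104.46367276   -6.5          85.15903869]
```

View pics/ovb_r.png

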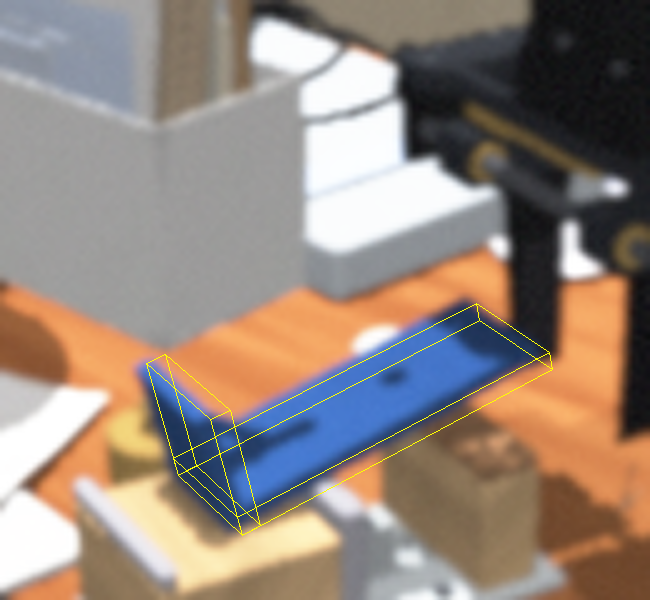

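```bash
python3 -m handwheel '[{"travel":[0.1,0.4,-1.5],"roll":0},{"travel":[0.2,0.6,-3],"roll":0},{"travel":[0.2,0.8,-4.5],"roll":0},{"travel":[0.3,1,-6],"roll":0},{"travel":[0.3,1.2,-7.5],"roll":0}]'
python3 snap.py s s; python3 ovb.py s ovb_s 81.5 36.5
```

```text
t: 16.2
eef_pos: [458.8, -39.0, 68.9]
tcp_rot: [1.502, 1.571, -0.353]
ft_force: [0.3, -0.8, -1.0]
opening: 0.662
16.25 [458.7 -39.   68.8] stand: -112.4 29.1 jaw -16.34 [-0.36 -0.65 -1.1 ] [-0.091 -0.096 -0.009] 62.8
tip (stand x,z) [-102.36314186   -6.5          77.29827405]
```

View pics/ovb_s.png

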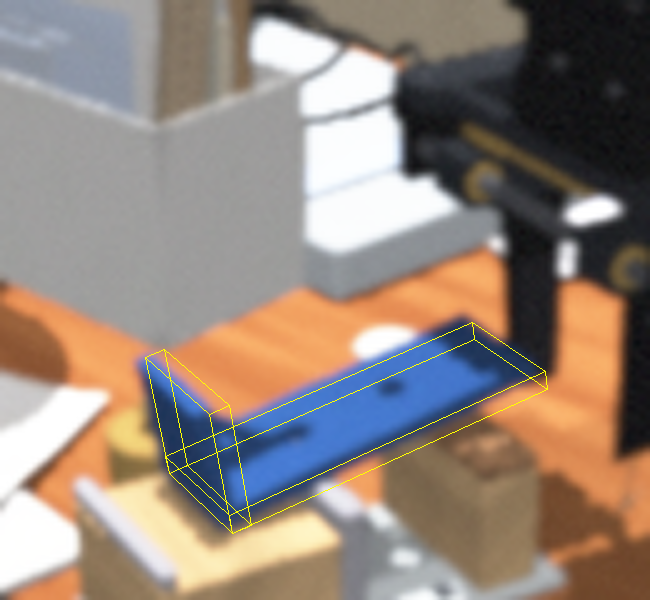

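```bash
python3 -m handwheel '[{"travel":[0.1,0.3,-1.4],"roll":0},{"travel":[0.2,0.5,-2.8],"roll":0},{"travel":[0.2,0.7,-4.2],"roll":0},{"travel":[0.3,0.9,-5.6],"roll":0},{"travel":[0.3,1.1,-7],"roll":0}]'
python3 snap.py t s; python3 ovb.py t ovb_t 85.5 39
```

```text
t: 16.75
eef_pos: [459.1, -38.0, 61.9]
tcp_rot: [1.481, 1.571, -0.375]
ft_force: [-0.3, -0.6, 0.3]
opening: 0.659
16.8 [459.1 -37.9  61.8] stand: -111.2 29.1 jaw -16.34 [ 0.42 -0.33  0.06] [-0.067 -0.087  0.   ] 62.5
tip (stand x,z) [-100.68865071   -6.5          69.92436867]
```

View pics/ovb_t.png

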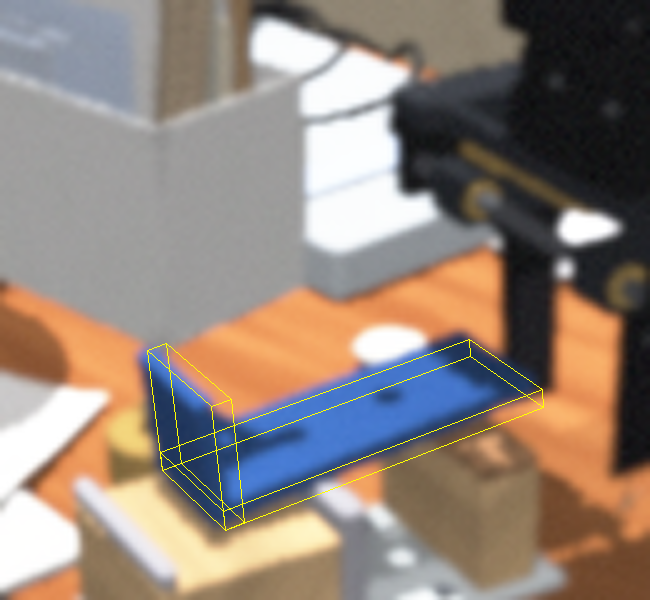

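```bash
python3 -m handwheel '[{"travel":[0.1,0.2,-1.2],"roll":0},{"travel":[0.1,0.4,-2.4],"roll":0},{"travel":[0.2,0.6,-3.6],"roll":0},{"travel":[0.2,0.7,-4.8],"roll":0},{"travel":[0.3,0.9,-6],"roll":0},{"travel":[0.3,1,-7.2],"roll":0}]'
python3 snap.py u s; python3 ovb.py u ovb_u 88.5 40
```

```text
t: 17.4
eef_pos: [459.4, -37.0, 54.8]
tcp_rot: [1.557, 1.571, -0.299]
ft_force: [0.2, -0.5, -0.2]
opening: 0.657
17.45 [459.4 -36.9  54.6] stand: -110.2 29.1 jaw -16.34 [ 0.32 -0.64 -1.47] [-0.147 -0.049  0.007] 62.7
tip (stand x,z) [-99.9657325   -6.5         64.61769483]
```

View pics/ovb_u.png

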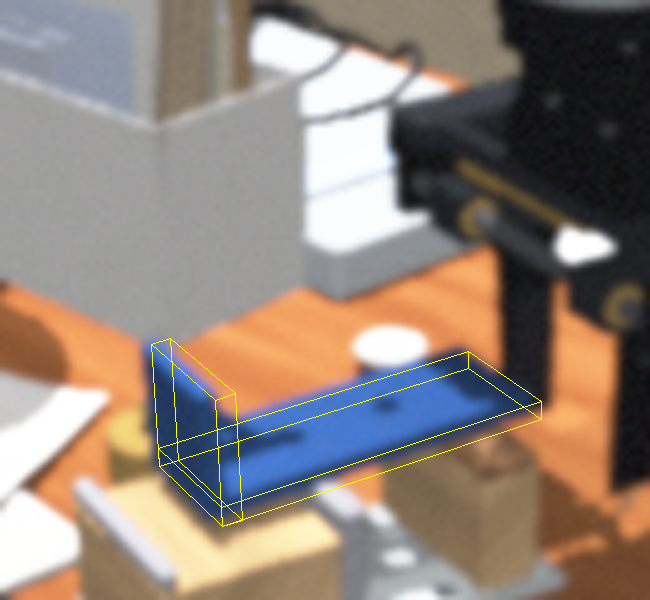

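```bash
python3 -m handwheel '[{"travel":[0,0.1,-1],"roll":0},{"travel":[0.1,0.2,-2],"roll":0},{"travel":[0.1,0.3,-3],"roll":0},{"travel":[0.1,0.4,-4],"roll":0},{"travel":[0.1,0.4,-5],"roll":0},{"travel":[0.1,0.4,-6],"roll":0}]'
python3 snap.py v s; python3 ovb.py v ovb_v 90 40
```

```text
t: 18.05
eef_pos: [459.6, -36.6, 48.8]
tcp_rot: [1.554, 1.571, -0.302]
ft_force: [0.1, -1.5, 0.3]
opening: 0.659
18.1 [459.5 -36.6  48.7] stand: -109.8 29.0 jaw -16.34 [ 0.11 -0.69  0.03] [-0.168 -0.074  0.011] 62.8
tip (stand x,z) [-100.    -6.5   62. ]
```

View pics/ovb_v.png

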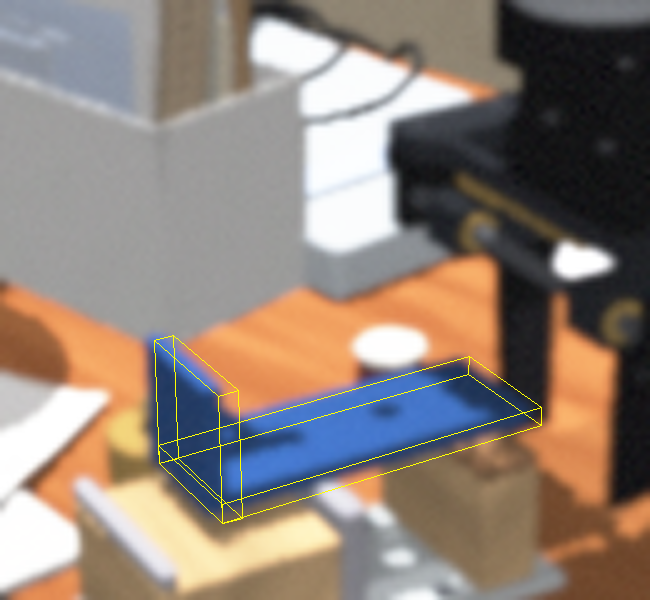

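```bash
python3 -m handwheel '[{"travel":[0,0,-1],"roll":0},{"travel":[0,0,-2],"roll":0},{"travel":[0,0,-3],"roll":0},{"travel":[0,0,-4],"roll":0}]'
python3 snap.py w s; python3 - <<'E'
import cv2,numpy as np
a=cv2.imread("pics/scene_v.png");b=cv2.imread("pics/scene_w.png")
A=[i[225:285,245:355] for i in (a,b)]
cv2.imwrite("pics/vw.png",cv2.resize(np.vstack(A),None,fx=5,fy=5,interpolation=cv2.INTER_CUBIC)[:600])
E
```

```text
t: 18.5
eef_pos: [459.5, -36.6, 44.8]
tcp_rot: [1.223, 1.571, -0.633]
ft_force: [-0.9, 0.0, 0.2]
opening: 0.663
18.55 [459.5 -36.6  44.7] stand: -109.8 29.1 jaw -16.34 [-0.68 -1.56  0.12] [-0.168 -0.13  -0.009] 62.8
```

View pics/vw.png

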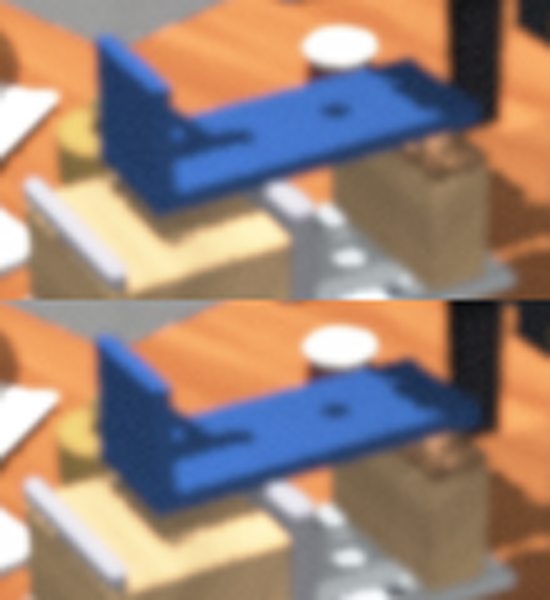

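```bash
python3 -m handwheel '[{"travel":[0,0,-1],"roll":0},{"travel":[0,0,-2],"roll":0},{"travel":[0,0,-3],"roll":0},{"travel":[0,0,-4],"roll":0}]'
python3 snap.py x s; python3 - <<'E'
import cv2,numpy as np
a=cv2.imread("pics/scene_w.png");b=cv2.imread("pics/scene_x.png")
A=[i[225:285,245:355] for i in (a,b)]
cv2.imwrite("pics/wx.png",cv2.resize(np.vstack(A),None,fx=5,fy=5,interpolation=cv2.INTER_CUBIC)[:600])
E
```

```text
t: 18.95
eef_pos: [459.5, -36.6, 40.8]
tcp_rot: [1.473, 1.571, -0.383]
ft_force: [0.1, -1.4, 1.0]
opening: 0.658
19.0 [459.5 -36.6  40.7] stand: -109.8 29.1 jaw -16.34 [ 0.77 -1.71 -0.31] [-0.211 -0.121 -0.069] 62.7
```

View pics/wx.png

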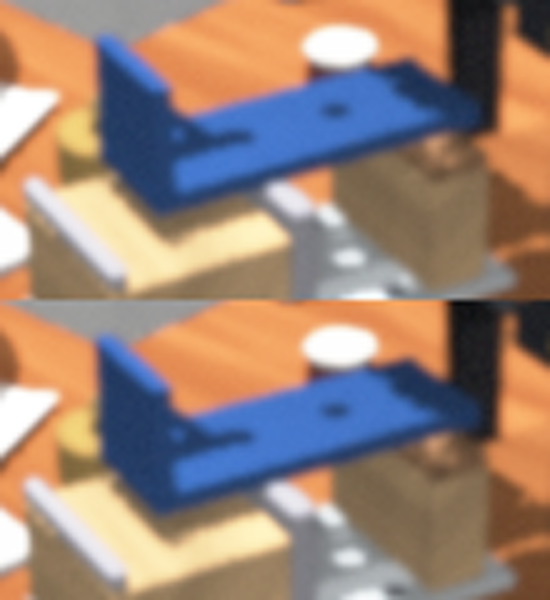

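```bash
python3 -m handwheel '[{"travel":[-0.1,-0.5,0],"roll":0},{"travel":[-0.4,-1.4,0],"roll":0},{"travel":[-0.8,-2.9,0],"roll":0},{"travel":[-1.7,-5.8,0],"roll":0},{"travel":[-2.8,-9.6,0],"roll":0}]'
python3 snap.py y s; python3 ovb.py y ovb_y 90 40
```

```text
t: 19.5
eef_pos: [456.7, -46.4, 40.9]
tcp_rot: [1.527, 1.571, -0.329]
ft_force: [0.7, 0.6, -0.1]
opening: 0.66
19.55 [456.5 -46.8  40.9] stand: -120.5 29.0 jaw -16.34 [ 0.84 -0.78  0.28] [-0.03  -0.07  -0.062] 62.6
tip (stand x,z) [-100.    -6.5   62. ]
```

View pics/ovb_y.png

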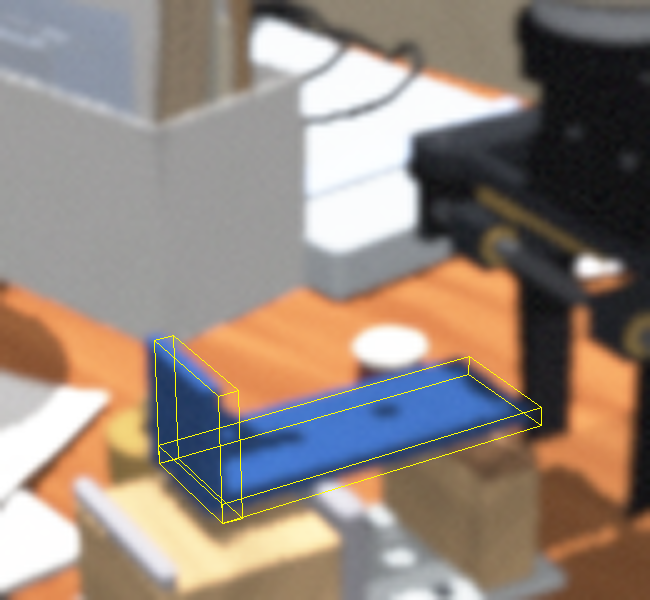

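```bash
python3 -m handwheel '[{"travel":[-4,-12,0],"roll":0},{"travel":[-7,-25,0],"roll":0},{"travel":[-7,-28,20],"roll":0},{"travel":[-7,-28,55],"roll":0},{"travel":[-7,-28,95],"roll":0},{"travel":[-7,-28,135],"roll":0},{"travel":[-7,-28,175],"roll":0},{"travel":[-7,-28,205],"roll":0}]'
python3 -m handwheel '[{"travel":[-10,-40,0],"roll":0},{"travel":[-20,-80,0],"roll":0},{"travel":[-30,-120,0],"roll":0},{"travel":[-40,-160,0],"roll":0},{"travel":[-50,-200,0],"roll":0},{"travel":[-60,-240,0],"roll":0},{"travel":[-60,-250,0],"roll":0},{"travel":[-60,-250,0],"roll":0}]'
python3 snap.py z st; python3 ovb.py z ovb_z 90 40
```

```text
t: 20.35
eef_pos: [449.5, -75.2, 248.4]
tcp_rot: [1.534, 1.569, -0.323]
ft_force: [-0.2, 0.5, -0.3]
opening: 0.66
t: 21.15
eef_pos: [388.8, -325.8, 245.5]
tcp_rot: [-2.252, 1.57, 2.173]
ft_force: [0.9, 0.7, -0.4]
opening: 0.658
21.25 [ 389.3 -323.6  245.6] stand: -405.0 15.6 jaw -16.37 [ 0.98  0.13 -0.38] [-0.016 -0.05   0.022] 62.6
tip (stand x,z) [-100.    -6.5   62. ]
```

View pics/topc_z.png

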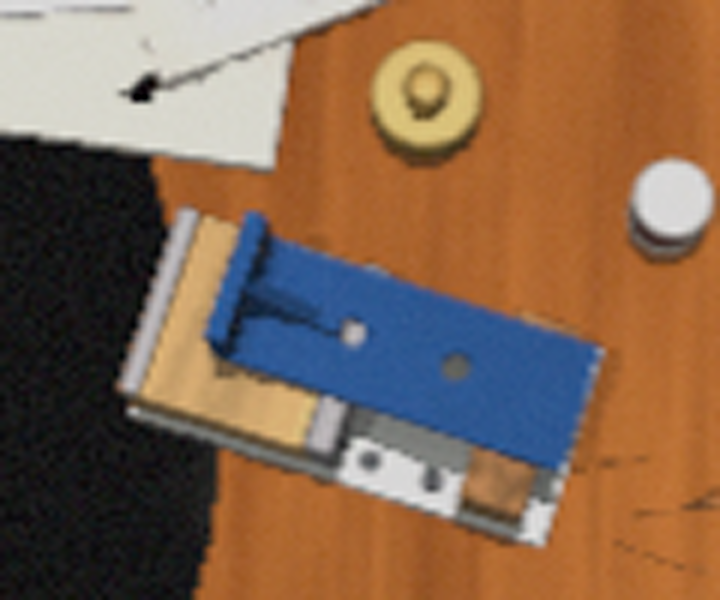

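View pics/scenec_z.png

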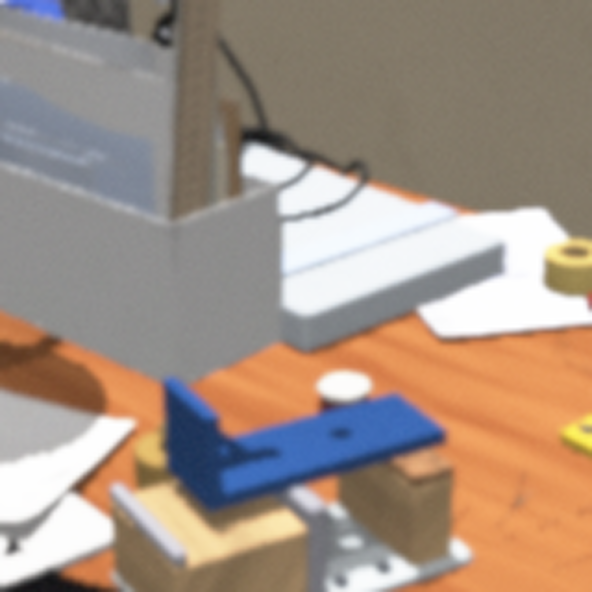

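```bash
python3 - <<'E'
from h import *
X=np.load("stand.npy"); c,s=np.cos(X[2]),np.sin(X[2])
def st(u,v,z):
    p=onz(((u+.5)/6-.5+210,(v+.5)/6-.5+180),"top",z)[:2]-X[:2]; return (c*p[0]+s*p[1]).round(1),(-s*p[0]+c*p[1]).round(1)
for n,u,v,z in (("tipA",603,350,70),("tipB",557,468,70),("rest front",520,523,62),("rest rear",460,503,62),("bar rear nr",305,443,62),("bar front nr",336,452,62),("foot back top far",247,214,114),("foot back top near",208,340,114),("heel bar rear",122,388,60),("heel bar rear far",183,210,60)): print(n,st(u,v,z))
a=cv2.imread("pics/top0.png");b=cv2.imread("pics/top_z.png")
for q in (a,b):
  pass
d=cv2.absdiff(a,b).max(2)
for n,(u,v,r) in dict(bottle=(193,229,14),weight=(281,197,12),spool=(322,214,10)).items(): print(n,(d[v-r:v+r,u-r:u+r]>40).sum())
E
```

```text
tipA (np.float64(-98.1), np.float64(-36.3))
tipB (np.float64(-94.6), np.float64(11.8))
rest front (np.float64(-87.4), np.float64(35.1))
rest rear (np.float64(-63.5), np.float64(34.6))
bar rear nr (np.float64(-0.5), np.float64(30.5))
bar front nr (np.float64(-12.8), np.float64(30.3))
foot back top far (np.float64(42.0), np.float64(-38.7))
foot back top near (np.float64(41.1), np.float64(10.0))
heel bar rear (np.float64(72.8), np.float64(31.3))
heel bar rear far (np.float64(72.3), np.float64(-41.4))
bottle 0
weight 0
spool 0
```

```bash
python3 - <<'E'
from cell import env, optics, job
print(job.job_done()); print(env.state()["t"])
E
```

```text
the job is handed in; nothing more can be done
None
the job is handed in; nothing more can be done
```

The blue bracket is tipped over the stop bar and lies flat, face down, across the stop bar and the cork-topped rest. The job was handed in at about 21 s of the 48 s allowed.

**How it was done:** I straddled the upright loosely with the open fingers and pushed it past its balance point. I then turned the tool so only the front finger carried the top edge. That finger eased it down step by step, with readings under about 2 N throughout, and withdrew forwards before going up and away.

**Slips on the way:**
- When I first opened the fingers, at about 0.25 rad, the bracket stood by itself. I closed the gap and pushed again, so it reached the front finger with only a few millimetres of travel.
- At the very end the tip settled about 2 mm as the finger slid past it.

**Last checks, from the camera pictures:**
- **Foot:** it is behind the stop bar, slid back about 41 to 43 mm. This is inside the 10 to 45 mm range but near its upper end, and picture positions are only good to about 2 mm.
- **Overhang:** the bracket's end overhangs the front of the rest by about 7 to 11 mm.
- **Sideways position:** it lies about 8 mm off the middle of the stand and is fully supported.
- **Bystanders:** the overhead pictures from before and after show no change at the bottle, spool or weight.
- **Robot:** it was clear of everything, with the tool about 250 mm up and 300 mm away.

The two cameras disagreed by 4 to 5 mm on the stand's position, so I steered by the scene camera, which matched the fingers.

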